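# Feel a linear slide for sticky spots, empty and under load

## Robot

A 6-joint arm with a two-finger parallel gripper is mounted at the origin on the work surface. World frame = base frame: x ahead of the robot, y to its left, z up, the work surface at z = 0. Lengths are in m, angles in rad, forces in N, time in s.
With the tool pointing down it reaches from about 0.425 to 0.95 m from the base axis. Payload 3.5 kg.
Tool frame: the origin (TCP) lies between the finger pads; the fingertips stand 19 mm ahead of it and the grasp point (between the pads) is the TCP (ctrl.nose_length is the distance from the TCP to the fingertips, in m); z points along the fingers, y is the line along which they close (so a half turn about z gives the same grasp; the last joint's range is limited). The gripper opens to 85 mm and grips with 20 to 120 N. Pads are 22 mm wide; open, the fingers measure 114 mm over their backs; the gripper's body (76 mm by 85 mm) begins 54 mm behind the grasp point. The pads swing forward as they close: fully open they stand 13 mm farther back than shut.
Start: joints at [1.111, 0.286, 1.577, -0, 1.279, -0.15], TCP at [0.206, 0.643, 0.25] pointing down, gripper open.
Joint ranges: [-2.77, 2.77], [-0.9, 2.22], [0.21, 2.48], [-1.53, 4.67], [0.24, 2.81], [-2.84, 2.84]. Speed limits (rad/s): [2.79, 2.79, 3.14, 3.14, 3.14, 3.14].

## Interface

Orientations are given as a unit quaternion [x, y, z, w].
In Python, from plant import ctrl gives the robot as it stands.
- The arm moves only by the tool apply_moves, never from a script. Its argument "series" is a list of rows, each a list of 6 numbers: the shift along the world's x, y, z scaled (see below), then the turn, a rotation vector about the world's x, y, z scaled (see below). A call has 1 to 20 rows; each row is the pose to reach, as a shift and turn from the pose commanded when the call began; what a row does not reach only later rows make up. The controller multiplies each number of a shift by 0.8 m and each number of a turn by 45 degrees. A row lasts 1/8 s, in which the tool goes at most 62.5 mm and 10.7 degrees, less where a joint would pass 70% of its speed; a pose out of reach is approached as far as the arm can. A call with a number of a shift or a turn outside -1 to 1 is refused whole. A call with a gripper value outside its range is refused whole. "jaw" is the opening, from 0 (shut) to 1 (fully open), set as the call begins (left out, the last holds). The fingers move at their own pace and stop on an object; "squeeze" is the grip in N (left out, the last holds). Time passes only in rows, so rows that repeat a pose let the fingers close. It gives the time, the measured TCP pose, the force, the opening and the grip force at its end, in the units of the state.
- ctrl.get_state(): the state, without advancing time (a new reading comes with each control period).
- ctrl.read_camera(name): name is "scene" or "top"; returns the picture (480x640x3 uint8, red, green, blue); there is no depth.
- ctrl.get_calibration(name): a dict with "fx", "fy", "cx", "cy" (pixels), "dist_coeffs" ([k1, k2, p1, p2, k3] as OpenCV has them; the pictures are not rectified), "xyz" and "orientation" of the camera in the world. Camera axes: x right, y up, looking along -z (the intrinsics and any distortion apply to the point x, -y, -z); pixel columns grow to the right and rows downward; lengths in m; the calibration is good to about 2 mm. A picture is of the moment at which its call begins. get_calibration takes no time and is no camera call.
- ctrl.sign_off(): hands the job in; it is judged then, once.
Trained networks look in the newest picture that a camera, given by its name, has taken for a name from the list of things; names that differ only in an ending like _2 or _b are one class to them, and where a whole thing is asked for, a point or a joint stands for the part that bears it (a point fixed in the world has none). Each returns a list of dicts, best first, with "p" (0 to 1); they miss things now and then, are a little off and sometimes report something else, mostly with a low value. They report only what shows in the picture. A call takes as long as a camera call. They do not tell look-alikes from the thing itself.
- ctrl.boxes_of(thing, camera): "xy" ([column, row] as shares, 0 to 1, of the picture: columns of its width, rows of its height, amid what is visible of it).
- ctrl.silhouettes(thing, camera): "pixels" (480x640 bool, what is visible of it) and "xy" ([column, row] as shares, 0 to 1, of the picture: columns of its width, rows of its height, amid what is visible of it).
The state is a dict: "time": time; "qpos": joint angles; "dq": joint speeds; "joint_efforts": joint torques, N m; "eef_pos": TCP position; "tcp_rot": TCP orientation; "contact_force": force on the tool from outside, world axes, zero at the start; "wrist_torque": the same for the moment, N m; "opening": opening from 0.0 (shut) to 1.0 (fully open); "finger_force": force on a finger pad.
Only numpy, scipy, OpenCV 4.12 (cv2) and the standard library are available. Lean on these libraries where they do the work, as an engineer would, in place of code of your own. Each camera call takes 0.05 s, during which the arm holds its last target. There are 200 camera calls.

## Task

Check the linear slide on the bench for sticky spots: first slide its small transport-lock grip fully to the released end (towards the middle of the slide), then with the carriage empty stroke it by its handle, gently and without slamming, right out to the far stop and right back to the home stop, the end where the lock is. Then lay every long aluminium block that is there flat in the bays of the carriage deck, not stacked (the short look-alike blocks stay off the carriage and stay on the bench), and stroke the loaded carriage fully out and fully home again. Finish by laying the long blocks flat, not stacked, in the plywood tray, with the carriage home, and slide the lock grip fully back to its locked end; never move the carriage while it is locked, and leave the other things on the bench where they are.

Things in the scene. Friction and masses are not known exactly. Their poses are not given: they have to be found in the camera images.
- slide: fixed linear slide, grey base 150 x 420 x 12 mm; origin at the centre of its underside, on the bench; the rail runs along its y axis: -y end (robot's right) = home, +y end = far; x points away from the robot. End stops at y = +-200 mm, 42 mm high. A lock track (36 x 110 mm, 20 mm high) is centred at x = -105, y = -165 mm, the robot's side of the home end
- carriage (a joint): carriage position along the slide's +y axis: 0 at the home stop, 0.16 m at the far stop; it starts somewhere between and stays where it is left; friction about 3.5 N plus damping 8 N s/m, mass 1.2 kg
- deck (a point): centre of the top face of the black-topped carriage deck, 46 mm above the bench; deck 130 mm (x) x 216 mm (y, along the rail); a lip 4 mm thick, 6 mm high at each y end and two cross ridges 20 mm wide, 5 mm high at y = +-30 mm part it into three bays; a block fits in each, along x, at y = 0 and +-66 mm. Axes as the slide's; in the slide frame at y = -80 mm at home, +80 mm at the far stop
- handle (a point): point to grip on the carriage's black upright handle: from the deck centre 83 mm towards the robot (-x), 50 mm towards the far end (+y), 35 mm above the deck. The handle is 28 mm (x) x 22 mm (y, along the rail: grip across this), from 2 mm below to 50 mm above the deck top; axes as the slide's
- lock (a joint): transport lock grip, sliding along the slide's +y axis: 0 = locked (outer end), 0.05 m = released (end stop nearer the slide's middle); starts at or near 0; friction about 2.5 N; stays where it is left. It does not itself hold the carriage, which must not be moved while the lock is below 0.04
- lock_grip (a point): point to grip on the small black lock grip, 43 mm above the bench; the grip is 28 mm (x) x 20 mm (y, along its travel: grip across this), its top 14 mm above this point, its foot 22 mm below; axes as the slide's
- tray: fixed shallow plywood tray, 216 mm (x) x 156 mm (y) outside, 20 mm high, walls and floor 8 mm thick (inside 200 x 140 mm); origin at the centre of its underside, on the bench; on the robot's left or right; three long blocks fit side by side, lying along its y axis, 58 mm apart
- long1: load block, a cast aluminium block, 110 mm long (its x axis) x 32 mm wide (y) x 30 mm high (z); origin at the block's centre, 15 mm above what it lies on; about 0.2 to 0.35 kg; two dark recesses on top are only drawn; the long (110 mm) kind
- long2: load block, a cast aluminium block, 110 mm long (its x axis) x 32 mm wide (y) x 30 mm high (z); origin at the block's centre, 15 mm above what it lies on; about 0.2 to 0.35 kg; two dark recesses on top are only drawn; the long (110 mm) kind
- long3: load block, a cast aluminium block, 110 mm long (its x axis) x 32 mm wide (y) x 30 mm high (z); origin at the block's centre, 15 mm above what it lies on; about 0.2 to 0.35 kg; two dark recesses on top are only drawn; the long (110 mm) kind
- short1: look-alike, a cast aluminium block, 75 mm long (its x axis) x 32 mm wide (y) x 30 mm high (z); origin at the block's centre, 15 mm above what it lies on; about 0.2 to 0.35 kg; two dark recesses on top are only drawn; the short (75 mm) kind
- short2: look-alike, a cast aluminium block, 75 mm long (its x axis) x 32 mm wide (y) x 30 mm high (z); origin at the block's centre, 15 mm above what it lies on; about 0.2 to 0.35 kg; two dark recesses on top are only drawn; the short (75 mm) kind
- weight: bystander: small brass weight, 32 mm diameter, 44 mm high; origin under its centre
- finial: bystander: turned wooden finial, 48 mm diameter, 60 mm high; origin under its centre
- driver: bystander: screwdriver lying on the bench, about 0.2 m long
Mind the look-alikes: they are no part of the job. What is shaped like the long1 but orange or purple is not meant.

How it is judged:
By the outcome, as a careful person would: the job done as asked, in the order asked, and still so for the second after the job is handed in, with the robot touching nothing.
Of long1, long2, long3 only 2 to 3 are there at a start; the rules pass over those that are not, and their reading is None.
At some moment in a run one of long1, long2, long3 may be knocked a few centimetres aside while the robot is not near it.
Once in a run the grip may slacken for a moment while it holds something.
It also fails if it takes over 210 s, if anything falls off the work surface, if the arm or the gripper's body presses on something with over 40 N, if the wrist force passes 120 N, or if a joint passes its speed limit or range.

## Working session

There is one attempt and no reset: what is moved stays moved. The work goes in short steps, Python scripts to look and compute and a tool call to move; the robot and the scene stay as the last step left them, time stands still between calls to the robot, and variables do not carry over. Pictures are saved under pics/ and viewed, at most 14 in all, crops included, and the job is handed in when it is done.

Besides the shell and the picture viewer there is one more tool, called by a JSON object that holds its "method" and its "body". apply_moves: Moves the arm, as the interface text tells. Shifts and turns lie within -1 to 1; 1 stands for 0.8 m of shift or 45 degrees of turn. Its arguments: {"type":"object","properties":{"series":{"type":"array"},"jaw":{"type":"number"},"squeeze":{"type":"number"}},"required":["series"]}

```bash
mkdir -p pics; ls; cat > h.py <<'E'
import numpy as np, cv2
from plant import ctrl
from scipy.spatial.transform import Rotation as R
def cal(n):
    c=ctrl.get_calibration(n); K=np.array([[c['fx'],0,c['cx']],[0,c['fy'],c['cy']],[0,0,1.]])
    return K,np.array(c['dist_coeffs'],float),np.array(c['xyz']),R.from_quat(c['orientation']).as_matrix()
def unproj(n,px,z):
    K,d,t,M=cal(n); p=cv2.undistortPoints(np.array(px,float).reshape(-1,1,2),K,d).reshape(-1,2)
    r=np.c_[p[:,0],-p[:,1],-np.ones(len(p))]@M.T
    s=(z-t[2])/r[:,2]; return t+r*s[:,None]
def proj(n,P):
    K,d,t,M=cal(n); q=(np.array(P,float).reshape(-1,3)-t)@M; q=q*[1,-1,-1]
    return cv2.projectPoints(q,np.zeros(3),np.zeros(3),K,d)[0].reshape(-1,2)
def shot(n,f):
    im=ctrl.read_camera(n); cv2.imwrite('pics/'+f,im[:,:,::-1]); return im
E
python3 - <<'E'
from h import *
np.set_printoptions(precision=4,suppress=True)
for n in ('top','scene'):
    shot(n,n+'0.png'); c=ctrl.get_calibration(n); print(n,c)
    for t in ('slide','deck','handle','lock_grip','tray','long1','short1','weight','finial','driver'):
        for o in ctrl.boxes_of(t,n): 
            px=np.array(o['xy'])*[640,480]; print(t,round(o['p'],2),px.round(1),unproj(n,px,0.03)[0][:2])
print(ctrl.get_state())
E
```

```text
pics
top {'fx': 453.0027750153281, 'fy': 453.0027750153281, 'cx': 316.66981167479815, 'cy': 235.00233360178711, 'dist_coeffs': array([0.0099, 0.    , 0.    , 0.    , 0.    ]), 'xyz': array([ 0.4458, -0.0261,  1.1361]), 'orientation': array([ 0.0213, -0.0128, -0.7027,  0.7111])}
slide 0.98 [308.2 168.4] [0.6631 0.0103]
deck 0.55 [293.9 162.8] [0.6766 0.0458]
handle 0.75 [294.4 164.1] [0.6734 0.0445]
handle 0.19 [380.8 203.6] [ 0.5779 -0.1686]
tray 0.57 [159.3 234.6] [0.4957 0.3734]
long1 0.92 [488.4 313. ] [ 0.3157 -0.4286]
long1 0.86 [471.2 215. ] [ 0.5523 -0.3885]
long1 0.86 [425.  315.9] [ 0.3066 -0.2765]
long1 0.69 [465.1 262.1] [ 0.4375 -0.3733]
long1 0.43 [381.9 207.2] [ 0.5691 -0.1713]
short1 0.62 [387.  255.4] [ 0.4514 -0.1843]
short1 0.59 [307.4 260. ] [0.4378 0.0094]
finial 0.6 [153.9 151.5] [0.7013 0.3925]
driver 0.78 [485.5 156.3] [ 0.697  -0.4239]
driver 0.3 [162.3 236.6] [0.4909 0.3658]
scene {'fx': 612.1085111193855, 'fy': 612.1085111193855, 'cx': 324.13801171121645, 'cy': 237.303328013998, 'dist_coeffs': array([-0.0836,  0.    ,  0.    ,  0.    ,  0.    ]), 'xyz': arra
[... 642 characters left out ...]
 0.46 [351.  288.1] [0.5218 0.1127]
weight 0.4 [279.2 295. ] [0.6687 0.0449]
finial 0.84 [358.4 418.9] [0.7059 0.4057]
finial 0.17 [278.4 291.4] [0.6645 0.0339]
driver 0.65 [272.2 228.5] [ 0.5658 -0.1754]
{'time': 1.1, 'qpos': array([ 1.111 ,  0.2863,  1.5767,  0.    ,  1.2786, -0.15  ]), 'dq': array([-0.0004,  0.0006, -0.0012, -0.0015, -0.0016, -0.    ]), 'joint_efforts': array([  0.0007, -40.5937, -29.2957,  -0.    ,   0.0003,   0.    ]), 'eef_pos': array([0.2057, 0.6429, 0.2503]), 'tcp_rot': array([ 0.1543,  0.988 ,  0.    , -0.    ]), 'contact_force': array([-0.7197, -0.8094, -0.992 ]), 'wrist_torque': array([ 0.0201,  0.0421, -0.0083]), 'finger_force': 0.0, 'opening': 1.003149361106985}
```

View pics/top0.png

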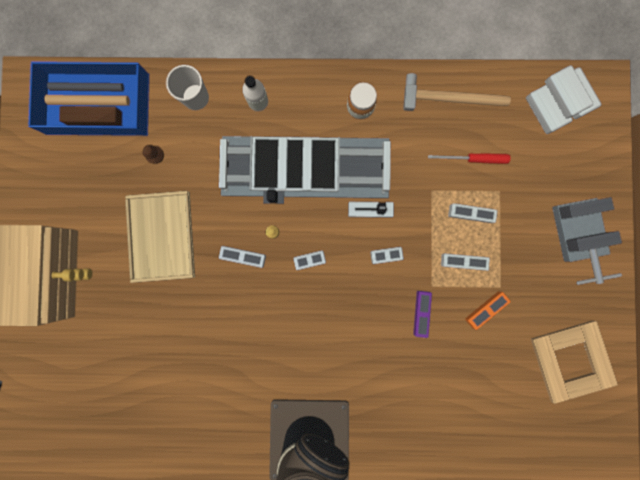

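View pics/scene0.png

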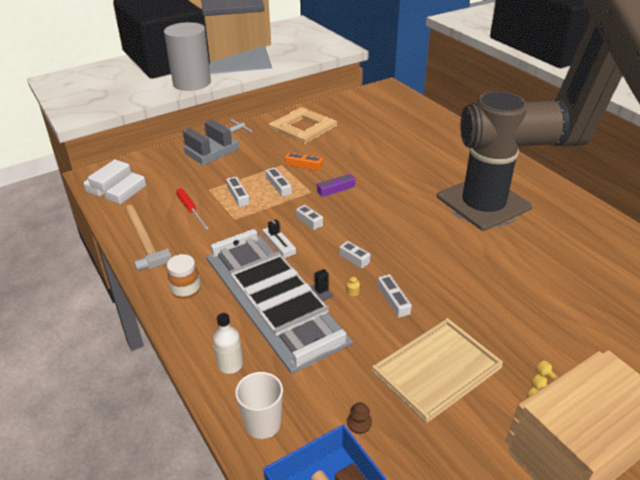

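Top picture: long blocks near (241,257), (472,213) and (466,262). The shorts are near (310,260) and (387,255), and orange and purple are decoys. The slide spans columns 220–390 and rows 137–196, and the lock grip is near (382,208). I'll measure more finely.

```bash
python3 - <<'E'
from h import *
np.set_printoptions(precision=4,suppress=True)
im=cv2.imread('pics/top0.png')
c=im[130:290,205:515]; cv2.imwrite('pics/c0.png',cv2.resize(c,None,fx=2.55,fy=2.55,interpolation=cv2.INTER_CUBIC))
for t in ('long1','short1','slide','tray','handle','lock_grip'):
    for o in ctrl.silhouettes(t,'top'):   # newest top picture
        m=o['pixels'].astype(np.uint8)
        if m.sum()<20: continue
        cs=max(cv2.findContours(m,0,2)[0],key=cv2.contourArea)
        r=cv2.minAreaRect(cs); z={'tray':.02,'slide':.012}.get(t,.03)
        b=unproj('top',cv2.boxPoints(r),z)[:,:2]
        e1,e2=b[1]-b[0],b[2]-b[1]; L=e1 if np.hypot(*e1)>np.hypot(*e2) else e2
        print(t,round(o['p'],2),np.round(r[0],1),'ctr',b.mean(0),'dims',np.hypot(*e1),np.hypot(*e2),'yaw',np.degrees(np.arctan2(L[1],L[0]))%180)
E
```

```text
long1 0.92 [241.6 256.8] ctr [0.4437 0.1702] dims 0.03204360169008397 0.1115580944510147 yaw 79.40679796497832
long1 0.83 [487.5 310.4] ctr [ 0.3219 -0.4264] dims 0.116086122339319 0.03997035230699647 yaw 129.02470490856064
long1 0.77 [471.8 212.5] ctr [ 0.5583 -0.3901] dims 0.03540315298322209 0.11532110150241859 yaw 82.35858461568642
long1 0.64 [422.  314.1] ctr [ 0.311  -0.2692] dims 0.1106063179863135 0.03890338369776141 yaw 177.034471102544
long1 0.57 [464.2 261.4] ctr [ 0.4392 -0.3711] dims 0.03531288085988021 0.11646493849405246 yaw 86.4939628548384
short1 0.94 [386.  255.7] ctr [ 0.4506 -0.1819] dims 0.08187538026762879 0.03561413377922719 yaw 97.40215044832789
short1 0.7 [309.  260.5] ctr [0.4367 0.0054] dims 0.07397730711436244 0.03189444180678258 yaw 104.71162840255974
slide 0.76 [304. 169.] ctr [0.6652 0.0219] dims 0.4268711341613666 0.1710720204827347 yaw 90.51733604702818
tray 0.61 [159.8 236.6] ctr [0.4917 0.3756] dims 0.16063392327206136 0.2176941832528084 yaw 4.821826006231618
tray 0.29 [293.9 169.5] ctr [0.6621 0.0463] dims 0.16505596537590778 0.22321158520431536 yaw 89.64803430602744
handle 0.82 [294.  169.5] ctr [0.6602 0.0454] dims 0.222488395162305 0.16113594524078517 yaw 90.52564889303954
```

View pics/c0.png

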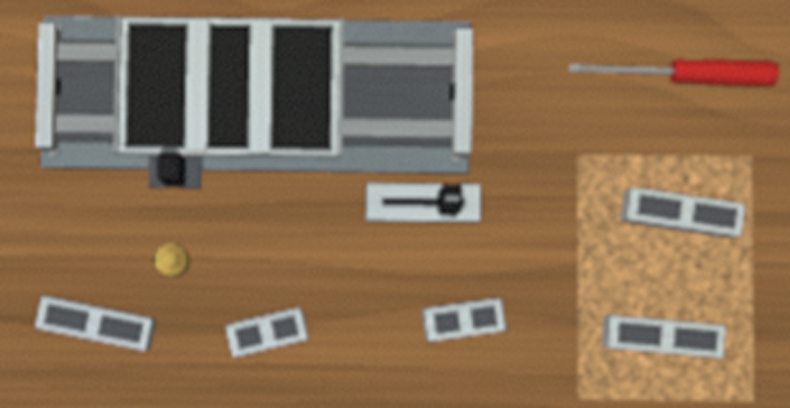

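The crop confirms three long blocks: crop px (95,323), (685,211) and (665,337), each about 111 mm by measurement. The shorts are at (266,332) and (464,320), each about 75 mm. Next I fit the slide pose from corner points.

```bash
cat > fit.py <<'E'
from h import *
from scipy.optimize import least_squares
np.set_printoptions(precision=4,suppress=True)
pts=[ # local x,y,z, isdeck, crop px
(-.075,.21,.012,0,41,170),(-.075,-.21,.012,0,467,172),(.075,-.21,.012,0,472,20),
(-.065,.108,.05,1,115,152),(-.065,-.108,.05,1,341,155),(.065,-.108,.05,1,342,20),(.065,.108,.05,1,121,20),
(-.123,-.11,.02,0,366,220),(-.087,-.11,.02,0,366,183),(-.087,-.22,.02,0,481,184),(-.123,-.22,.02,0,480,221)]
P=np.array([p[:3] for p in pts]);D=np.array([p[3] for p in pts]);px=np.array([p[4:] for p in pts])/2.55+[205,130]
def W(q,P,D):
    P=P.copy();P[:,1]+=D*q[3];c,s=np.cos(q[2]),np.sin(q[2])
    return np.c_[q[0]+c*P[:,0]-s*P[:,1],q[1]+s*P[:,0]+c*P[:,1],P[:,2]]
f=lambda q:(proj('top',W(q,P,D))-px).ravel()
s=least_squares(f,[.66,.02,0,.02],loss='soft_l1');q=s.x
print(q,'deck rel; travel',q[3]+.08);print(f(q).reshape(-1,2))
grip=unproj('top',np.array([[452,199]])/2.55+[205,130],.057)[0]
print('grip',grip, 'handle',W(q,np.array([[-.083,.05,.081]]),np.ones(1)),'lockcentre',W(q,np.array([[-.105,-.165,.043]]),np.zeros(1)))
im=cv2.imread('pics/scene0.png')
def draw(loc,D,col):
    for a in proj('scene',W(q,np.array(loc,float),np.full(len(loc),D))): cv2.circle(im,tuple(a.astype(int)),2,col,-1)
draw(P[D==0],0,(0,0,255));draw(P[D==1],1,(0,255,0));draw([[-.083,.05,.096]],1,(255,0,255))
cv2.circle(im,tuple(proj('scene',grip)[0].astype(int)),2,(255,0,255),-1)
for c,y,h in (((.4437,.1702),79.4,.03),((.5583,-.3901),82.4,.03),((.4392,-.3711),86.5,.03)):
    y=np.radians(y)
    for a,b in ((1,1),(1,-1),(-1,1),(-1,-1)):
        w=[c[0]+np.cos(y)*.055*a-np.sin(y)*.016*b,c[1]+np.sin(y)*.055*a+np.cos(y)*.016*b,h]
        cv2.circle(im,tuple(proj('scene',w)[0].astype(int)),1,(255,255,0),-1)
cv2.imwrite('pics/s1.png',cv2.resize(im[150:400,180:520],None,fx=2.3,fy=2.3,interpolation=cv2.INTER_CUBIC))
E
python3 fit.py
```

```text
[0.6697 0.0192 0.0019 0.0228] deck rel; travel 0.10284534151057806
[[-0.4728 -0.4457]
 [ 0.7767  0.2233]
 [-1.0064  0.2219]
 [-0.2217  0.6789]
 [ 0.6145  0.2645]
 [ 0.6478 -0.1453]
 [-1.6726 -0.7854]
 [ 0.2279 -0.0263]
 [ 0.3276 -0.0262]
 [-0.1902 -0.0379]
 [ 0.1697 -0.0167]]
grip [ 0.5641 -0.1686  0.057 ] handle [[0.5866 0.0918 0.081 ]] lockcentre [[ 0.565 -0.146  0.043]]
```

View pics/s1.png

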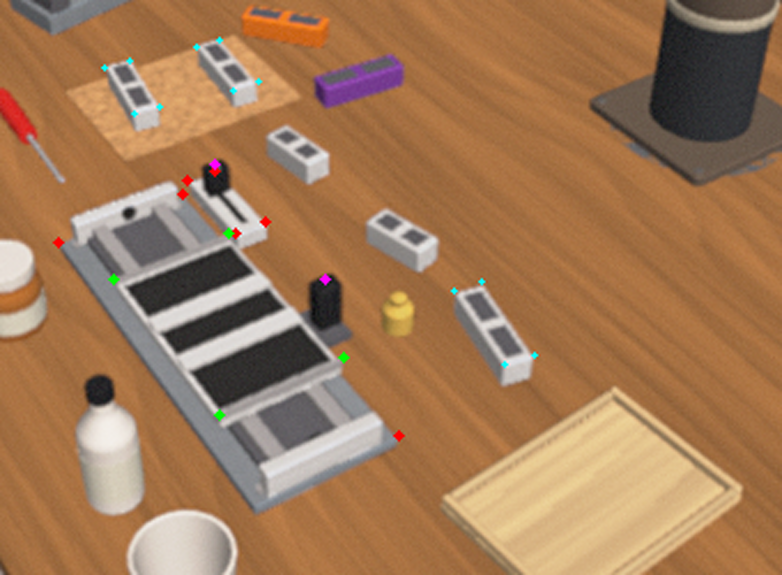

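The projected fit matches the scene view to within about 2–3 px: slide at (0.670, 0.019), yaw about 0, travel about 0.103, lock near 0. I start moving towards the lock grip.

{"method": "apply_moves", "body": {"series": [[0.1, -0.12, 0, 0, 0, 0.1], [0.2, -0.25, 0, 0, 0, 0.2], [0.3, -0.37, 0, 0, 0, 0.3], [0.3675, -0.45, 0, 0, 0, 0.394], [0.39, -0.52, 0, 0, 0, 0.394], [0.41, -0.6, 0, 0, 0, 0.394], [0.42, -0.68, 0, 0, 0, 0.394], [0.43, -0.76, 0, 0, 0, 0.394], [0.44, -0.84, 0, 0, 0, 0.394], [0.4475, -0.92, 0, 0, 0, 0.394], [0.4475, -0.98, 0, 0, 0, 0.394], [0.4475, -1.0, 0, 0, 0, 0.394], [0.4475, -1.0, 0, 0, 0, 0.394], [0.4475, -1.0, 0, 0, 0, 0.394], [0.4475, -1.0, 0, 0, 0, 0.394]], "jaw": 1.0, "squeeze": 40}}

```text
time: 3.28
eef_pos: [0.5639, -0.1605, 0.2504]
tcp_rot: [0.002, 1.0, -0.0, 0.0]
contact_force: [-0.4, 0.4, 1.2]
opening: 1.002
finger_force: 0.0
```

{"method": "apply_moves", "body": {"series": [[0, -0.01, -0.06, 0, 0, 0], [0, -0.0106, -0.12, 0, 0, 0], [0, -0.0106, -0.18, 0, 0, 0], [0, -0.0106, -0.22, 0, 0, 0], [0, -0.0106, -0.245, 0, 0, 0], [0, -0.0106, -0.255, 0, 0, 0], [0, -0.0106, -0.255, 0, 0, 0], [0, -0.0106, -0.255, 0, 0, 0]], "jaw": 0.6}}

```text
time: 4.28
eef_pos: [0.5649, -0.1661, 0.048]
tcp_rot: [0.0, 1.0, -0.001, 0.001]
contact_force: [-0.3, 0.1, 0.2]
opening: 0.602
finger_force: 0.0
```

```bash
python3 - <<'E'
from h import *
print(ctrl.nose_length, ctrl.get_state())
im=ctrl.read_camera('scene'); cv2.imwrite('pics/l1.png',cv2.resize(im[150:350,180:440],None,fx=3,fy=3,interpolation=2)[:,:,::-1])
E
```

```text
0.019 {'time': 4.275, 'qpos': array([-4.58128364e-01,  3.44891536e-01,  1.91274555e+00,  3.22351870e-05,
        8.80963328e-01, -2.02871655e+00]), 'dq': array([-3.43218376e-03, -1.64266186e-03,  2.11123476e-03,  5.60105464e-04,
       -1.35602940e-05, -3.96731856e-04]), 'joint_efforts': array([ 3.92489636e-02, -3.62632084e+01, -2.28648680e+01,  9.18369442e-04,
        6.51605005e-03,  1.68700262e-04]), 'eef_pos': array([ 0.56489981, -0.16605605,  0.04796389]), 'tcp_rot': array([ 1.14310376e-04,  9.99998874e-01, -6.50383893e-04,  1.34741345e-03]), 'contact_force': array([-0.32288585,  0.12912895,  0.18777138]), 'wrist_torque': array([-0.05611699,  0.0425496 , -0.00055263]), 'finger_force': 0.0, 'opening': 0.601836607579151}
```

View pics/l1.png

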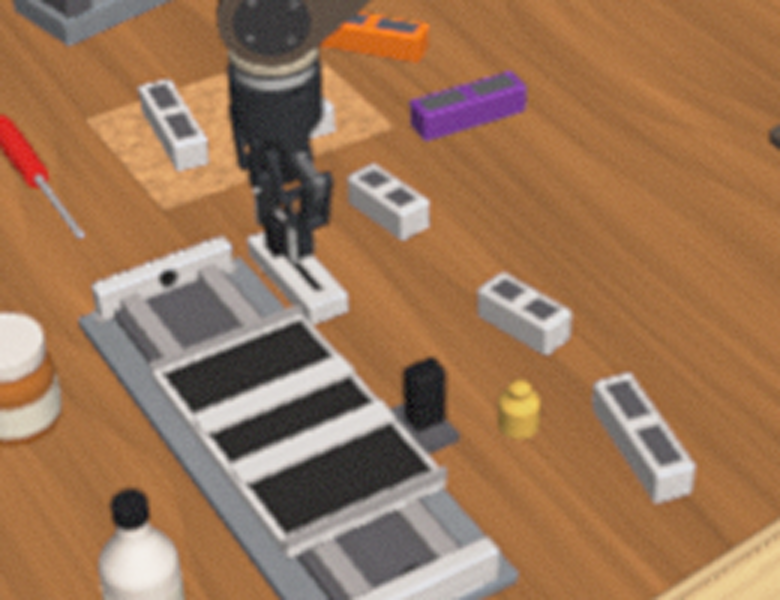

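The fingers straddle the lock grip at crop (290,235), above the track. I close on it.

{"method": "apply_moves", "body": {"series": [[0, 0, 0, 0, 0, 0], [0, 0, 0, 0, 0, 0], [0, 0, 0, 0, 0, 0], [0, 0, 0, 0, 0, 0], [0, 0, 0, 0, 0, 0], [0, 0, 0, 0, 0, 0]], "jaw": 0}}

```text
time: 5.08
eef_pos: [0.5643, -0.1662, 0.0473]
tcp_rot: [0.0, 1.0, -0.001, 0.001]
contact_force: [-1.2, -1.4, 5.2]
opening: 0.23
finger_force: 40.3
```

Gripped: the opening of 0.23 is 19.6 mm. I slide the lock towards the middle.

{"method": "apply_moves", "body": {"series": [[0, 0.005, 0, 0, 0, 0], [0, 0.01, 0, 0, 0, 0], [0, 0.0175, 0, 0, 0, 0], [0, 0.025, 0, 0, 0, 0], [0, 0.0325, 0, 0, 0, 0], [0, 0.04, 0, 0, 0, 0], [0, 0.0475, 0, 0, 0, 0], [0, 0.0525, 0, 0, 0, 0], [0, 0.055, 0, 0, 0, 0], [0, 0.0575, 0, 0, 0, 0], [0, 0.0575, 0, 0, 0, 0]]}}

```text
time: 6.45
eef_pos: [0.5645, -0.1208, 0.0473]
tcp_rot: [0.0, 1.0, -0.001, 0.001]
contact_force: [-0.5, -4.7, 5.4]
opening: 0.226
finger_force: 40.4
```

{"method": "apply_moves", "body": {"series": [[0, 0.002, 0, 0, 0, 0], [0, 0.004, 0, 0, 0, 0], [0, 0.006, 0, 0, 0, 0], [0, 0.008, 0, 0, 0, 0], [0, 0.008, 0, 0, 0, 0]]}}

```text
time: 7.08
eef_pos: [0.5646, -0.1203, 0.0474]
tcp_rot: [-0.001, 1.0, -0.007, 0.001]
contact_force: [-2.9, -23.5, -0.1]
opening: 0.224
finger_force: 40.2
```

Lock at the end stop (23 N reaction, y = −0.120 as predicted). I unload, open, lift and go to the handle.

{"method": "apply_moves", "body": {"series": [[0, -0.008, 0, 0, 0, 0], [0, -0.008, 0, 0, 0, 0], [0, -0.008, 0, 0, 0, 0], [0, -0.008, 0, 0, 0, 0], [0, -0.008, 0.03, 0, 0, 0], [0, -0.008, 0.08, 0, 0, 0], [0, -0.008, 0.13, 0, 0, 0], [0.01, 0.06, 0.14, 0, 0, 0], [0.02, 0.12, 0.14, 0, 0, 0], [0.0286, 0.18, 0.14, 0, 0, 0], [0.0286, 0.235, 0.14, 0, 0, 0], [0.0286, 0.256, 0.14, 0, 0, 0], [0.0286, 0.256, 0.14, 0, 0, 0], [0.0286, 0.256, 0.11, 0, 0, 0], [0.0286, 0.256, 0.08, 0, 0, 0], [0.0286, 0.256, 0.055, 0, 0, 0], [0.0286, 0.256, 0.048, 0, 0, 0], [0.0286, 0.256, 0.048, 0, 0, 0]], "jaw": 0.6}}

```text
time: 9.32
eef_pos: [0.5867, 0.0911, 0.0846]
tcp_rot: [0.0, 1.0, -0.0, -0.0]
contact_force: [-0.3, 0.1, 1.0]
opening: 0.597
finger_force: 0.0
```

```bash
python3 - <<'E'
from h import *
im=ctrl.read_camera('scene'); cv2.imwrite('pics/l2.png',cv2.resize(im[150:400,200:400],None,fx=2.4,fy=2.4,interpolation=2)[:,:,::-1])
print(ctrl.get_state()['eef_pos'])
E
```

```text
[0.5871652  0.09126798 0.08531718]
```

View pics/l2.png

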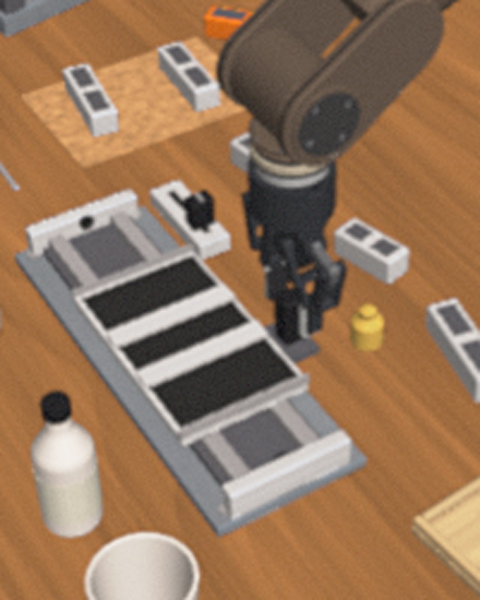

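The lock grip now sits at the inner end of its track (crop 200,205), and the fingers straddle the handle at (295,310). I close on the handle.

{"method": "apply_moves", "body": {"series": [[0, 0, 0, 0, 0, 0], [0, 0, 0, 0, 0, 0], [0, 0, 0, 0, 0, 0], [0, 0, 0, 0, 0, 0], [0, 0, 0, 0, 0, 0], [0, 0.003, 0, 0, 0, 0], [0, 0.009, 0, 0, 0, 0], [0, 0.017, 0, 0, 0, 0], [0, 0.026, 0, 0, 0, 0], [0, 0.035, 0, 0, 0, 0], [0, 0.044, 0, 0, 0, 0], [0, 0.052, 0, 0, 0, 0], [0, 0.058, 0, 0, 0, 0], [0, 0.062, 0, 0, 0, 0], [0, 0.064, 0, 0, 0, 0], [0, 0.066, 0, 0, 0, 0], [0, 0.067, 0, 0, 0, 0]], "jaw": 0}}

```text
time: 11.5
eef_pos: [0.5876, 0.1442, 0.086]
tcp_rot: [0.0, 1.0, -0.001, 0.001]
contact_force: [-1.3, -3.5, 5.3]
opening: 0.251
finger_force: 41.6
```

{"method": "apply_moves", "body": {"series": [[0, 0.0015, 0, 0, 0, 0], [0, 0.003, 0, 0, 0, 0], [0, 0.0045, 0, 0, 0, 0], [0, 0.006, 0, 0, 0, 0], [0, 0.0075, 0, 0, 0, 0], [0, 0.009, 0, 0, 0, 0], [0, 0.0105, 0, 0, 0, 0], [0, 0.012, 0, 0, 0, 0], [0, 0.012, 0, 0, 0, 0]]}}

```text
time: 12.62
eef_pos: [0.5877, 0.1493, 0.086]
tcp_rot: [0.0, 1.0, -0.005, 0.0]
contact_force: [-2.1, -18.4, 7.1]
opening: 0.248
finger_force: 42.6
```

Far stop reached (y = 0.1493, 18 N). I return gently to home.

{"method": "apply_moves", "body": {"series": [[0, -0.006, 0, 0, 0, 0], [0, -0.012, 0, 0, 0, 0], [0, -0.021, 0, 0, 0, 0], [0, -0.032, 0, 0, 0, 0], [0, -0.044, 0, 0, 0, 0], [0, -0.056, 0, 0, 0, 0], [0, -0.068, 0, 0, 0, 0], [0, -0.08, 0, 0, 0, 0], [0, -0.092, 0, 0, 0, 0], [0, -0.104, 0, 0, 0, 0], [0, -0.116, 0, 0, 0, 0], [0, -0.128, 0, 0, 0, 0], [0, -0.14, 0, 0, 0, 0], [0, -0.152, 0, 0, 0, 0], [0, -0.164, 0, 0, 0, 0], [0, -0.175, 0, 0, 0, 0], [0, -0.185, 0, 0, 0, 0], [0, -0.192, 0, 0, 0, 0], [0, -0.196, 0, 0, 0, 0], [0, -0.199, 0, 0, 0, 0]]}}

```text
time: 15.12
eef_pos: [0.5869, -0.0038, 0.086]
tcp_rot: [0.0, 1.0, 0.001, 0.0]
contact_force: [-2.3, 3.6, 8.5]
opening: 0.25
finger_force: 41.9
```

{"method": "apply_moves", "body": {"series": [[0, -0.0015, 0, 0, 0, 0], [0, -0.003, 0, 0, 0, 0], [0, -0.0045, 0, 0, 0, 0], [0, -0.006, 0, 0, 0, 0], [0, -0.0075, 0, 0, 0, 0], [0, -0.009, 0, 0, 0, 0], [0, -0.0105, 0, 0, 0, 0], [0, -0.012, 0, 0, 0, 0], [0, -0.0135, 0, 0, 0, 0], [0, -0.015, 0, 0, 0, 0], [0, -0.015, 0, 0, 0, 0]]}}

```text
time: 16.5
eef_pos: [0.5868, -0.0112, 0.086]
tcp_rot: [0.0, 1.0, 0.004, 0.0]
contact_force: [-1.4, 19.5, 9.5]
opening: 0.251
finger_force: 42.4
```

Home stop reached (y = −0.0112, full 160 mm). I release, lift, and re-measure the blocks and tray.

{"method": "apply_moves", "body": {"series": [[0, 0.006, 0, 0, 0, 0], [0, 0.006, 0, 0, 0, 0], [0, 0.006, 0, 0, 0, 0], [0, 0.006, 0, 0, 0, 0], [0, 0.006, 0.05, 0, 0, 0], [0, 0.006, 0.11, 0, 0, 0], [0, 0.006, 0.15, 0, 0, 0], [0, 0.006, 0.15, 0, 0, 0]], "jaw": 0.6}}

```text
time: 17.5
eef_pos: [0.5886, -0.0124, 0.2085]
tcp_rot: [0.0, 1.0, -0.001, 0.004]
contact_force: [1.0, 0.3, 0.8]
opening: 0.6
finger_force: 0.0
```

```bash
cat > meas.py <<'E'
from h import *
import sys
np.set_printoptions(precision=4,suppress=True)
# rects on bright pixels inside each silhouette's neighbourhood; top faces at given z
def rects(things=('long1','tray'),zs={'tray':.02}):
    im=ctrl.read_camera('top')
    for t in things:
        for o in ctrl.silhouettes(t,'top'):
            m=o['pixels'].astype(np.uint8)
            if m.sum()<150: continue
            cs=max(cv2.findContours(m,0,2)[0],key=cv2.contourArea)
            r=cv2.minAreaRect(cs); b=unproj('top',cv2.boxPoints(r),zs.get(t,.03))[:,:2]
            e1,e2=b[1]-b[0],b[2]-b[1]; L=e1 if np.hypot(*e1)>np.hypot(*e2) else e2
            print(t,round(o['p'],2),np.round(r[0]),'ctr',b.mean(0),'dims',np.hypot(*e1).round(3),np.hypot(*e2).round(3),'yaw',(np.degrees(np.arctan2(L[1],L[0]))%180).round(1))
    return im
if __name__=='__main__':
    im=rects(); print(ctrl.get_state()['time'],ctrl.get_state()['eef_pos'])
    if len(sys.argv)>1: cv2.imwrite('pics/'+sys.argv[1],cv2.resize(im[130:330,110:510],None,fx=2,fy=2,interpolation=2)[:,:,::-1])
E
python3 meas.py m1.png
```

```text
long1 0.94 [465. 262.] ctr [ 0.4367 -0.3718] dims 0.034 0.116 yaw 85.5
long1 0.89 [422. 314.] ctr [ 0.3109 -0.269 ] dims 0.11 0.037 yaw 175.3
long1 0.84 [472. 212.] ctr [ 0.5587 -0.3895] dims 0.036 0.117 yaw 83.0
long1 0.77 [237. 256.] ctr [0.4463 0.1804] dims 0.033 0.089 yaw 79.4
long1 0.73 [487. 310.] ctr [ 0.3224 -0.4264] dims 0.112 0.04 yaw 130.1
tray 0.71 [160. 236.] ctr [0.4926 0.3757] dims 0.161 0.219 yaw 5.1
17.65 [ 0.5857 -0.0117  0.2029]
```

View pics/m1.png

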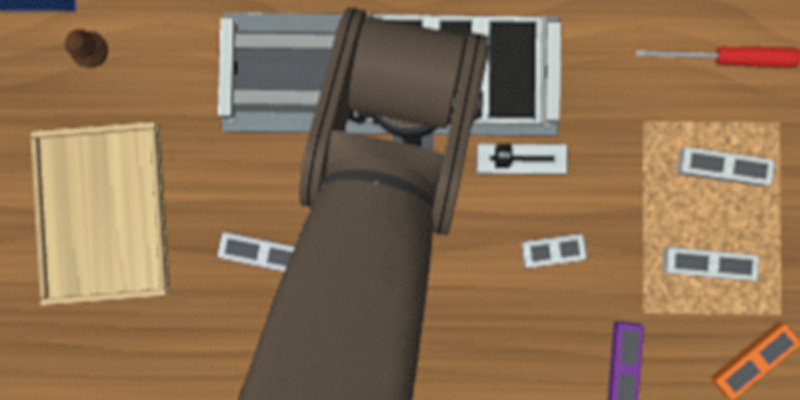

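All blocks are where they were: long A at (0.560,−0.392), long B at (0.437,−0.374) and long C at (0.444,0.170), which is partly hidden. I go for A first, with the jaw axis turned to −7°.

{"method": "apply_moves", "body": {"series": [[-0.003, -0.04, 0, 0, 0, -0.1], [-0.007, -0.1, 0, 0, 0, -0.25], [-0.012, -0.17, 0, 0, 0, -0.45], [-0.017, -0.24, 0, 0, 0, -0.65], [-0.022, -0.31, 0, 0, 0, -0.85], [-0.027, -0.38, 0, 0, 0, -1], [-0.0325, -0.44, 0, 0, 0, -1], [-0.0325, -0.476, 0, 0, 0, -1], [-0.0325, -0.476, 0, 0, 0, -1]], "jaw": 0.75, "squeeze": 60}}

```text
time: 18.77
eef_pos: [0.5592, -0.3939, 0.2017]
tcp_rot: [0.384, 0.923, 0.001, -0.002]
contact_force: [-0.1, 0.6, -0.7]
opening: 0.752
finger_force: 0.0
```

{"method": "apply_moves", "body": {"series": [[0, 0, -0.01, 0, 0, -0.2], [0, 0, -0.03, 0, 0, -0.42], [0, 0, -0.06, 0, 0, -0.64], [0, 0, -0.08, 0, 0, -0.86], [0, 0, -0.1, 0, 0, -1], [0, 0, -0.1, 0, 0, -1]]}}

```text
time: 19.52
eef_pos: [0.5594, -0.3898, 0.1213]
tcp_rot: [0.706, 0.708, 0.0, -0.003]
contact_force: [0.2, -0.3, 0.1]
opening: 0.752
finger_force: 0.0
```

{"method": "apply_moves", "body": {"series": [[0, 0, 0, 0, 0, -0.16], [0, 0, -0.03, 0, 0, -0.16], [0, 0, -0.06, 0, 0, -0.16], [0, 0, -0.09, 0, 0, -0.16], [0, 0, -0.107, 0, 0, -0.16], [0, 0, -0.117, 0, 0, -0.16], [0, 0, -0.12, 0, 0, -0.16], [0, 0, -0.12, 0, 0, -0.16]]}}

```text
time: 20.52
eef_pos: [0.561, -0.3928, 0.0293]
tcp_rot: [0.75, 0.661, 0.0, 0.001]
contact_force: [-0.4, -0.9, -0.0]
opening: 0.75
finger_force: 0.0
```

{"method": "apply_moves", "body": {"series": [[0, 0, 0, 0, 0, 0], [0, 0, 0, 0, 0, 0], [0, 0, 0, 0, 0, 0], [0, 0, 0, 0, 0, 0], [0, 0, 0, 0, 0, 0], [0, 0, 0, 0, 0, 0]], "jaw": 0}}

```text
time: 21.28
eef_pos: [0.5611, -0.393, 0.0299]
tcp_rot: [0.75, 0.661, -0.0, 0.001]
contact_force: [-0.7, 0.4, 5.7]
opening: 0.355
finger_force: 63.2
```

Gripped (opening 30 mm, 63 N). I lift, turn back by 97° and carry it over the home-side bay.

{"method": "apply_moves", "body": {"series": [[0, 0, 0.02, 0, 0, 0], [0, 0, 0.06, 0, 0, 0], [0, 0, 0.1, 0, 0, 0], [0, 0, 0.15, 0, 0, 0.15], [0, 0.02, 0.18, 0, 0, 0.35], [0.01, 0.05, 0.19, 0, 0, 0.55], [0.02, 0.08, 0.19, 0, 0, 0.75], [0.03, 0.1, 0.19, 0, 0, 0.95], [0.03, 0.1, 0.19, 0, 0, 1], [0.03, 0.1, 0.19, 0, 0, 1]]}}

```text
time: 22.52
eef_pos: [0.5842, -0.3116, 0.1799]
tcp_rot: [0.44, 0.898, 0.0, -0.001]
contact_force: [-0.6, -0.6, -2.4]
opening: 0.356
finger_force: 62.3
```

{"method": "apply_moves", "body": {"series": [[0.01, 0.02, 0, 0, 0, 0.15], [0.03, 0.05, 0, 0, 0, 0.35], [0.05, 0.09, 0, 0, 0, 0.55], [0.07, 0.13, 0, 0, 0, 0.75], [0.09, 0.17, 0, 0, 0, 0.95], [0.106, 0.205, 0, 0, 0, 1], [0.106, 0.2314, 0, 0, 0, 1], [0.106, 0.2314, 0, 0, 0, 1]]}}

```text
time: 23.52
eef_pos: [0.6688, -0.126, 0.1802]
tcp_rot: [0.063, 0.998, 0.0, -0.001]
contact_force: [-0.1, -0.9, -2.4]
opening: 0.357
finger_force: 62.3
```

{"method": "apply_moves", "body": {"series": [[0, 0, -0.01, 0, 0, 0.1], [0, 0, -0.03, 0, 0, 0.16], [0, 0, -0.06, 0, 0, 0.16], [0, 0, -0.09, 0, 0, 0.16], [0, 0, -0.11, 0, 0, 0.16], [0, 0, -0.12, 0, 0, 0.16], [0, 0, -0.12, 0, 0, 0.16]]}}

```text
time: 24.4
eef_pos: [0.6692, -0.1276, 0.0845]
tcp_rot: [0.0, 1.0, 0.0, -0.0]
contact_force: [0.7, -0.9, -2.5]
opening: 0.359
finger_force: 62.3
```

{"method": "apply_moves", "body": {"series": [[0, 0, -0.004, 0, 0, 0], [0, 0, -0.007, 0, 0, 0], [0, 0, -0.009, 0, 0, 0], [0, 0, -0.0105, 0, 0, 0], [0, 0, -0.012, 0, 0, 0], [0, 0, -0.0135, 0, 0, 0], [0, 0, -0.0135, 0, 0, 0]]}}

```text
time: 25.28
eef_pos: [0.6695, -0.1272, 0.0758]
tcp_rot: [0.0, 1.0, 0.0, -0.0]
contact_force: [-4.2, 1.2, 5.6]
opening: 0.359
finger_force: 63.4
```

Resting on the deck. I release, lift and re-measure.

{"method": "apply_moves", "body": {"series": [[0, 0, 0.002, 0, 0, 0], [0, 0, 0.002, 0, 0, 0], [0, 0, 0.002, 0, 0, 0], [0, 0, 0.002, 0, 0, 0], [0, 0, 0.04, 0, 0, 0], [0, 0, 0.1, 0, 0, 0], [0, 0, 0.15, 0, 0, 0], [0, 0, 0.158, 0, 0, 0]], "jaw": 0.55}}

```text
time: 26.28
eef_pos: [0.6714, -0.1279, 0.2051]
tcp_rot: [0.0, 1.0, -0.001, 0.004]
contact_force: [0.0, -0.4, 0.5]
opening: 0.548
finger_force: 0.0
```

```bash
python3 meas.py m2.png
```

```text
long1 0.78 [487. 310.] ctr [ 0.3226 -0.4259] dims 0.116 0.042 yaw 128.3
long1 0.67 [465. 262.] ctr [ 0.4379 -0.3719] dims 0.031 0.11 yaw 85.9
long1 0.62 [242. 257.] ctr [0.4435 0.1699] dims 0.035 0.118 yaw 78.2
long1 0.6 [422. 314.] ctr [ 0.311  -0.2691] dims 0.111 0.039 yaw 176.9
tray 0.68 [160. 237.] ctr [0.4914 0.3758] dims 0.161 0.221 yaw 5.1
26.425 [ 0.6689 -0.1271  0.1992]
```

View pics/m2.png

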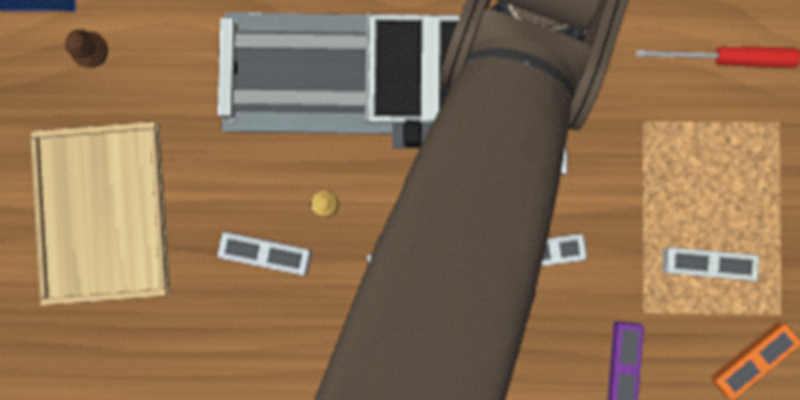

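B (pic 711,263) and C (264,253) are unmoved. I go for B.

{"method": "apply_moves", "body": {"series": [[-0.02, -0.02, 0, 0, 0, -0.1], [-0.06, -0.06, 0, 0, 0, -0.25], [-0.11, -0.11, 0, 0, 0, -0.45], [-0.16, -0.16, 0, 0, 0, -0.65], [-0.21, -0.21, 0, 0, 0, -0.85], [-0.25, -0.26, 0, 0, 0, -1], [-0.28, -0.3, 0, 0, 0, -1], [-0.29, -0.3085, 0, 0, 0, -1], [-0.29, -0.3085, 0, 0, 0, -1]], "jaw": 0.75}}

```text
time: 27.55
eef_pos: [0.4367, -0.3735, 0.1986]
tcp_rot: [0.383, 0.924, 0.001, -0.001]
contact_force: [-0.1, -0.8, -0.2]
opening: 0.746
finger_force: 0.0
```

{"method": "apply_moves", "body": {"series": [[0, 0, -0.01, 0, 0, -0.2], [0, 0, -0.03, 0, 0, -0.42], [0, 0, -0.06, 0, 0, -0.64], [0, 0, -0.08, 0, 0, -0.86], [0, 0, -0.1, 0, 0, -1], [0, 0, -0.1, 0, 0, -1]]}}

```text
time: 28.3
eef_pos: [0.4375, -0.3717, 0.1181]
tcp_rot: [0.706, 0.708, 0.0, -0.002]
contact_force: [0.4, -0.4, -0.7]
opening: 0.751
finger_force: 0.0
```

{"method": "apply_moves", "body": {"series": [[0, 0, 0, 0, 0, -0.09], [0, 0, -0.03, 0, 0, -0.09], [0, 0, -0.06, 0, 0, -0.09], [0, 0, -0.09, 0, 0, -0.09], [0, 0, -0.107, 0, 0, -0.09], [0, 0, -0.115, 0, 0, -0.09], [0, 0, -0.119, 0, 0, -0.09], [0, 0, -0.119, 0, 0, -0.09]]}}

```text
time: 29.3
eef_pos: [0.4378, -0.3744, 0.0257]
tcp_rot: [0.732, 0.682, -0.0, 0.0]
contact_force: [0.1, 0.8, -0.1]
opening: 0.754
finger_force: 0.0
```

{"method": "apply_moves", "body": {"series": [[0, 0, 0, 0, 0, 0], [0, 0, 0, 0, 0, 0], [0, 0, 0, 0, 0, 0], [0, 0, 0, 0, 0, 0], [0, 0, 0, 0, 0, 0], [0, 0, 0, 0, 0, 0]], "jaw": 0}}

```text
time: 30.05
eef_pos: [0.438, -0.3747, 0.0261]
tcp_rot: [0.732, 0.682, 0.0, 0.001]
contact_force: [1.0, 0.7, 6.2]
opening: 0.364
finger_force: 62.6
```

{"method": "apply_moves", "body": {"series": [[0, 0, 0.02, 0, 0, 0], [0, 0, 0.06, 0, 0, 0], [0, 0, 0.1, 0, 0, 0], [0.01, 0.01, 0.15, 0, 0, 0.15], [0.03, 0.04, 0.18, 0, 0, 0.35], [0.06, 0.08, 0.19, 0, 0, 0.55], [0.09, 0.12, 0.19, 0, 0, 0.75], [0.12, 0.16, 0.19, 0, 0, 0.95], [0.14, 0.18, 0.19, 0, 0, 1], [0.14, 0.18, 0.19, 0, 0, 1]]}}

```text
time: 31.3
eef_pos: [0.5494, -0.2285, 0.1765]
tcp_rot: [0.414, 0.91, 0.0, -0.001]
contact_force: [-0.2, -0.6, -2.5]
opening: 0.364
finger_force: 61.7
```

{"method": "apply_moves", "body": {"series": [[0.02, 0.03, 0, 0, 0, 0.15], [0.05, 0.06, 0, 0, 0, 0.35], [0.08, 0.1, 0, 0, 0, 0.55], [0.11, 0.14, 0, 0, 0, 0.75], [0.14, 0.18, 0, 0, 0, 0.95], [0.1504, 0.205, 0, 0, 0, 1], [0.1504, 0.211, 0, 0, 0, 1], [0.1504, 0.211, 0, 0, 0, 1]]}}

```text
time: 32.3
eef_pos: [0.6689, -0.062, 0.1768]
tcp_rot: [0.036, 0.999, -0.0, -0.001]
contact_force: [0.0, -0.5, -2.7]
opening: 0.362
finger_force: 61.7
```

{"method": "apply_moves", "body": {"series": [[0, 0, -0.01, 0, 0, 0.09], [0, 0, -0.03, 0, 0, 0.09], [0, 0, -0.06, 0, 0, 0.09], [0, 0, -0.09, 0, 0, 0.09], [0, 0, -0.11, 0, 0, 0.09], [0, 0, -0.119, 0, 0, 0.09], [0, 0, -0.119, 0, 0, 0.09], [0, 0, -0.119, 0, 0, 0.09]]}}

```text
time: 33.3
eef_pos: [0.6706, -0.0615, 0.0832]
tcp_rot: [0.0, 1.0, -0.0, 0.001]
contact_force: [-0.4, 0.4, -1.6]
opening: 0.364
finger_force: 61.7
```

{"method": "apply_moves", "body": {"series": [[0, 0.0003, -0.004, 0, 0, 0], [0, 0.0003, -0.007, 0, 0, 0], [0, 0.0003, -0.0095, 0, 0, 0], [0, 0.0003, -0.0115, 0, 0, 0], [0, 0.0003, -0.013, 0, 0, 0], [0, 0.0003, -0.014, 0, 0, 0], [0, 0.0003, -0.014, 0, 0, 0]]}}

```text
time: 34.17
eef_pos: [0.6697, -0.061, 0.0721]
tcp_rot: [0.0, 1.0, 0.0, -0.0]
contact_force: [-4.1, -0.6, 4.2]
opening: 0.361
finger_force: 62.7
```

Seated in the centre bay. I release, lift and check C.

{"method": "apply_moves", "body": {"series": [[0, 0, 0.002, 0, 0, 0], [0, 0, 0.002, 0, 0, 0], [0, 0, 0.002, 0, 0, 0], [0, 0, 0.002, 0, 0, 0], [0, 0, 0.04, 0, 0, 0], [0, 0, 0.1, 0, 0, 0], [0, 0, 0.15, 0, 0, 0], [0, 0, 0.16, 0, 0, 0]], "jaw": 0.55}}

```text
time: 35.17
eef_pos: [0.6717, -0.0615, 0.2032]
tcp_rot: [0.0, 1.0, -0.001, 0.004]
contact_force: [0.4, -0.8, -0.5]
opening: 0.551
finger_force: 0.0
```

```bash
python3 meas.py; python3 - <<'E'
from h import *
im=shot('scene','x.png')
for o in ctrl.silhouettes('long1','scene'):
    m=o['pixels'].astype(np.uint8)
    if m.sum()<100: continue
    r=cv2.minAreaRect(max(cv2.findContours(m,0,2)[0],key=cv2.contourArea)); print(round(o['p'],2),r,unproj('scene',[r[0]],.02))
print(proj('scene',[.4437,.1702,.02]))
E
```

```text
long1 0.81 [241. 257.] ctr [0.4439 0.1728] dims 0.032 0.101 yaw 79.4
long1 0.81 [488. 310.] ctr [ 0.3223 -0.4266] dims 0.115 0.039 yaw 128.7
long1 0.8 [421. 314.] ctr [ 0.3101 -0.2677] dims 0.108 0.039 yaw 175.8
long1 0.24 [378. 165.] ctr [ 0.6724 -0.1613] dims 0.14 0.039 yaw 166.5
tray 0.73 [160. 236.] ctr [0.492  0.3759] dims 0.161 0.221 yaw 5.0
35.325 [ 0.6693 -0.0609  0.1977]
0.88 ((335.89105224609375, 185.14187622070312), (14.100540161132812, 39.5563850402832), 73.0724868774414) [[ 0.31426563 -0.26458942  0.02      ]]
0.86 ((393.8690490722656, 295.7601013183594), (45.98863983154297, 18.06846046447754), 56.97613525390625) [[0.44887211 0.17679131 0.02      ]]
0.78 ((303.5540771484375, 161.17568969726562), (37.97616958618164, 13.645115852355957), 9.462322235107422) [[ 0.32482101 -0.42351108  0.02      ]]
0.7 ((255.2054443359375, 259.5479431152344), (18.258419036865234, 50.09361267089844), 69.44395446777344) [[ 0.6529802  -0.10222855  0.02      ]]
0.56 ((242.72938537597656, 246.29640197753906), (16.1540584564209, 48.24678039550781), 68.96248626708984) [[ 0.6557988  -0.16350732  0.02      ]]
[[393.91047572 293.17324013]]
```

C is unmoved. I go for it.

{"method": "apply_moves", "body": {"series": [[-0.02, 0.02, 0, 0, 0, -0.1], [-0.06, 0.06, 0, 0, 0, -0.25], [-0.11, 0.11, 0, 0, 0, -0.45], [-0.16, 0.16, 0, 0, 0, -0.65], [-0.21, 0.21, 0, 0, 0, -0.85], [-0.25, 0.25, 0, 0, 0, -1], [-0.275, 0.28, 0, 0, 0, -1], [-0.282, 0.289, 0, 0, 0, -1], [-0.282, 0.289, 0, 0, 0, -1]], "jaw": 0.75}}

```text
time: 36.55
eef_pos: [0.4439, 0.1701, 0.1979]
tcp_rot: [0.382, 0.924, -0.001, -0.0]
contact_force: [-0.7, -0.0, 0.8]
opening: 0.751
finger_force: 0.0
```

{"method": "apply_moves", "body": {"series": [[0, 0, -0.01, 0, 0, -0.2], [0, 0, -0.03, 0, 0, -0.42], [0, 0, -0.06, 0, 0, -0.64], [0, 0, -0.08, 0, 0, -0.86], [0, 0, -0.1, 0, 0, -1], [0, 0, -0.1, 0, 0, -1]]}}

```text
time: 37.3
eef_pos: [0.4438, 0.169, 0.117]
tcp_rot: [0.707, 0.707, -0.002, -0.001]
contact_force: [0.4, 0.6, -0.1]
opening: 0.75
finger_force: 0.0
```

{"method": "apply_moves", "body": {"series": [[0, 0, 0, 0, 0, -0.24], [0, 0, -0.02, 0, 0, -0.24], [0, 0, -0.06, 0, 0, -0.24], [0, 0, -0.09, 0, 0, -0.24], [0, 0, -0.105, 0, 0, -0.24], [0, 0, -0.112, 0, 0, -0.24], [0, 0, -0.116, 0, 0, -0.24], [0, 0, -0.116, 0, 0, -0.24]]}}

```text
time: 38.3
eef_pos: [0.4446, 0.1702, 0.0264]
tcp_rot: [0.77, 0.637, 0.0, 0.0]
contact_force: [0.4, 0.6, -0.3]
opening: 0.751
finger_force: 0.0
```

{"method": "apply_moves", "body": {"series": [[0, 0, 0, 0, 0, 0], [0, 0, 0, 0, 0, 0], [0, 0, 0, 0, 0, 0], [0, 0, 0, 0, 0, 0], [0, 0, 0, 0, 0, 0], [0, 0, 0, 0, 0, 0]], "jaw": 0}}

```text
time: 39.05
eef_pos: [0.4449, 0.1703, 0.0269]
tcp_rot: [0.771, 0.637, 0.001, 0.0]
contact_force: [-0.5, -0.7, 5.0]
opening: 0.363
finger_force: 60.8
```

{"method": "apply_moves", "body": {"series": [[0, 0, 0.02, 0, 0, 0], [0, 0, 0.06, 0, 0, 0], [0, 0, 0.1, 0, 0, 0], [0.01, -0.01, 0.15, 0, 0, 0.15], [0.03, -0.03, 0.18, 0, 0, 0.35], [0.06, -0.05, 0.19, 0, 0, 0.55], [0.09, -0.07, 0.19, 0, 0, 0.75], [0.12, -0.09, 0.19, 0, 0, 0.95], [0.14, -0.1, 0.19, 0, 0, 1], [0.14, -0.1, 0.19, 0, 0, 1]]}}

```text
time: 40.3
eef_pos: [0.556, 0.0896, 0.1775]
tcp_rot: [0.469, 0.883, -0.0, -0.001]
contact_force: [-0.9, 0.7, -2.5]
opening: 0.356
finger_force: 60.1
```

{"method": "apply_moves", "body": {"series": [[0.02, -0.02, 0, 0, 0, 0.15], [0.05, -0.04, 0, 0, 0, 0.35], [0.08, -0.06, 0, 0, 0, 0.55], [0.11, -0.08, 0, 0, 0, 0.75], [0.135, -0.1, 0, 0, 0, 0.95], [0.142, -0.1068, 0, 0, 0, 1], [0.142, -0.1068, 0, 0, 0, 1], [0.142, -0.1068, 0, 0, 0, 1]]}}

```text
time: 41.3
eef_pos: [0.6687, 0.0056, 0.1775]
tcp_rot: [0.094, 0.996, 0.0, -0.001]
contact_force: [0.7, 0.4, -3.4]
opening: 0.365
finger_force: 60.2
```

{"method": "apply_moves", "body": {"series": [[0, 0, -0.01, 0, 0, 0.2], [0, 0, -0.03, 0, 0, 0.24], [0, 0, -0.06, 0, 0, 0.24], [0, 0, -0.09, 0, 0, 0.24], [0, 0, -0.11, 0, 0, 0.24], [0, 0, -0.119, 0, 0, 0.24], [0, 0, -0.119, 0, 0, 0.24], [0, 0, -0.119, 0, 0, 0.24]]}}

```text
time: 42.3
eef_pos: [0.6706, 0.0046, 0.084]
tcp_rot: [0.0, 1.0, -0.0, 0.001]
contact_force: [0.6, 0.3, -2.8]
opening: 0.359
finger_force: 60.2
```

{"method": "apply_moves", "body": {"series": [[0, 0, -0.004, 0, 0, 0], [0, 0, -0.007, 0, 0, 0], [0, 0, -0.0095, 0, 0, 0], [0, 0, -0.0115, 0, 0, 0], [0, 0, -0.013, 0, 0, 0], [0, 0, -0.014, 0, 0, 0], [0, 0, -0.014, 0, 0, 0]]}}

```text
time: 43.18
eef_pos: [0.6697, 0.0047, 0.0729]
tcp_rot: [0.0, 1.0, 0.0, -0.0]
contact_force: [-5.2, -0.2, 4.9]
opening: 0.36
finger_force: 61.3
```

Seated. I release, lift and go to the handle, checking the load from the scene camera.

{"method": "apply_moves", "body": {"series": [[0, 0, 0.002, 0, 0, 0], [0, 0, 0.002, 0, 0, 0], [0, 0, 0.002, 0, 0, 0], [0, 0, 0.002, 0, 0, 0], [0, 0, 0.04, 0, 0, 0], [0, 0, 0.1, 0, 0, 0], [-0.01, 0, 0.14, 0, 0, 0], [-0.06, -0.01, 0.14, 0, 0, 0], [-0.1038, -0.02, 0.14, 0, 0, 0], [-0.1038, -0.02, 0.14, 0, 0, 0], [-0.1038, -0.02, 0.14, 0, 0, 0]], "jaw": 0.55}}

```text
time: 44.55
eef_pos: [0.5875, -0.0114, 0.1839]
tcp_rot: [0.0, 1.0, -0.0, 0.001]
contact_force: [0.7, -0.3, 0.3]
opening: 0.548
finger_force: 0.0
```

```bash
python3 - <<'E'
from h import *
im=ctrl.read_camera('scene'); cv2.imwrite('pics/l3.png',cv2.resize(im[170:390,200:400],None,fx=2.7,fy=2.7,interpolation=2)[:,:,::-1])
print(ctrl.get_state()['eef_pos'])
E
```

```text
[ 0.58775309 -0.01131072  0.18396689]
```

View pics/l3.png

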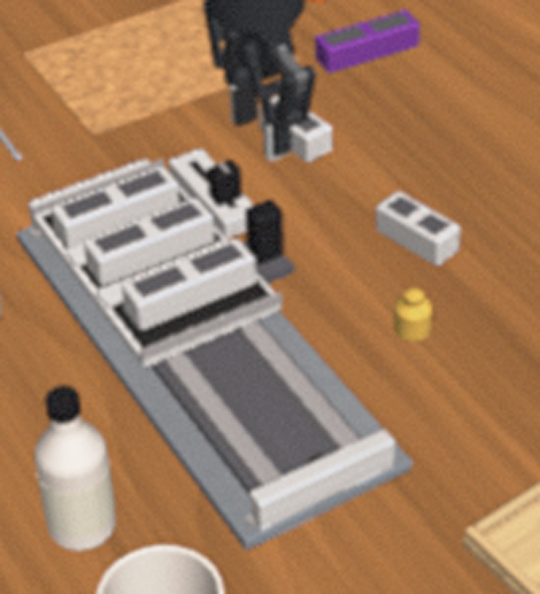

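All three lie flat in their bays (crop 115,205 / 150,240 / 190,285) and the lock is still released. I descend, grip and begin the loaded stroke.

{"method": "apply_moves", "body": {"series": [[0, 0, -0.03, 0, 0, 0], [0, 0, -0.07, 0, 0, 0], [0, 0, -0.105, 0, 0, 0], [0, 0, -0.12, 0, 0, 0], [0, 0, -0.123, 0, 0, 0], [0, 0, -0.123, 0, 0, 0]], "squeeze": 40}}

```text
time: 45.35
eef_pos: [0.5877, -0.0114, 0.0861]
tcp_rot: [0.0, 1.0, -0.0, 0.001]
contact_force: [0.5, -0.3, -0.2]
opening: 0.55
finger_force: 0.0
```

{"method": "apply_moves", "body": {"series": [[0, 0, 0, 0, 0, 0], [0, 0, 0, 0, 0, 0], [0, 0, 0, 0, 0, 0], [0, 0, 0, 0, 0, 0], [0, 0, 0, 0, 0, 0]], "jaw": 0}}

```text
time: 45.98
eef_pos: [0.5876, -0.011, 0.0868]
tcp_rot: [0.001, 1.0, 0.0, 0.001]
contact_force: [-0.2, 1.4, 6.0]
opening: 0.248
finger_force: 42.0
```

{"method": "apply_moves", "body": {"series": [[0, 0.004, 0, 0, 0, 0], [0, 0.01, 0, 0, 0, 0], [0, 0.018, 0, 0, 0, 0], [0, 0.028, 0, 0, 0, 0], [0, 0.039, 0, 0, 0, 0], [0, 0.05, 0, 0, 0, 0], [0, 0.061, 0, 0, 0, 0], [0, 0.072, 0, 0, 0, 0], [0, 0.083, 0, 0, 0, 0], [0, 0.094, 0, 0, 0, 0], [0, 0.105, 0, 0, 0, 0], [0, 0.116, 0, 0, 0, 0], [0, 0.127, 0, 0, 0, 0], [0, 0.138, 0, 0, 0, 0], [0, 0.149, 0, 0, 0, 0], [0, 0.16, 0, 0, 0, 0], [0, 0.17, 0, 0, 0, 0], [0, 0.179, 0, 0, 0, 0], [0, 0.186, 0, 0, 0, 0], [0, 0.19, 0, 0, 0, 0]]}}

```text
time: 48.48
eef_pos: [0.5884, 0.1402, 0.0868]
tcp_rot: [0.0, 1.0, -0.001, 0.002]
contact_force: [1.7, -3.5, 5.3]
opening: 0.251
finger_force: 42.0
```

{"method": "apply_moves", "body": {"series": [[0, 0.002, 0, 0, 0, 0], [0, 0.004, 0, 0, 0, 0], [0, 0.006, 0, 0, 0, 0], [0, 0.0075, 0, 0, 0, 0], [0, 0.009, 0, 0, 0, 0], [0, 0.0105, 0, 0, 0, 0], [0, 0.012, 0, 0, 0, 0], [0, 0.0135, 0, 0, 0, 0], [0, 0.015, 0, 0, 0, 0], [0, 0.0165, 0, 0, 0, 0], [0, 0.0165, 0, 0, 0, 0]]}}

```text
time: 49.85
eef_pos: [0.5885, 0.1492, 0.0868]
tcp_rot: [0.0, 1.0, -0.004, 0.001]
contact_force: [0.2, -17.5, 6.9]
opening: 0.25
finger_force: 42.5
```

Far stop (0.1492). I return it home.

{"method": "apply_moves", "body": {"series": [[0, -0.006, 0, 0, 0, 0], [0, -0.012, 0, 0, 0, 0], [0, -0.021, 0, 0, 0, 0], [0, -0.032, 0, 0, 0, 0], [0, -0.043, 0, 0, 0, 0], [0, -0.055, 0, 0, 0, 0], [0, -0.067, 0, 0, 0, 0], [0, -0.079, 0, 0, 0, 0], [0, -0.091, 0, 0, 0, 0], [0, -0.103, 0, 0, 0, 0], [0, -0.115, 0, 0, 0, 0], [0, -0.127, 0, 0, 0, 0], [0, -0.139, 0, 0, 0, 0], [0, -0.151, 0, 0, 0, 0], [0, -0.163, 0, 0, 0, 0], [0, -0.174, 0, 0, 0, 0], [0, -0.184, 0, 0, 0, 0], [0, -0.191, 0, 0, 0, 0], [0, -0.195, 0, 0, 0, 0], [0, -0.197, 0, 0, 0, 0]]}}

```text
time: 52.35
eef_pos: [0.5877, -0.0028, 0.0868]
tcp_rot: [0.0, 1.0, 0.001, 0.001]
contact_force: [-0.4, 3.8, 7.7]
opening: 0.247
finger_force: 42.4
```

{"method": "apply_moves", "body": {"series": [[0, -0.0015, 0, 0, 0, 0], [0, -0.003, 0, 0, 0, 0], [0, -0.0045, 0, 0, 0, 0], [0, -0.006, 0, 0, 0, 0], [0, -0.0075, 0, 0, 0, 0], [0, -0.009, 0, 0, 0, 0], [0, -0.0105, 0, 0, 0, 0], [0, -0.012, 0, 0, 0, 0], [0, -0.0135, 0, 0, 0, 0], [0, -0.0155, 0, 0, 0, 0], [0, -0.0155, 0, 0, 0, 0]]}}

```text
time: 53.72
eef_pos: [0.5876, -0.0112, 0.0868]
tcp_rot: [0.001, 1.0, 0.004, 0.001]
contact_force: [0.2, 16.7, 9.7]
opening: 0.25
finger_force: 42.6
```

Home again with the load (y = −0.0112). I release and lift, then check the blocks and the tray outline.

{"method": "apply_moves", "body": {"series": [[0, 0.006, 0, 0, 0, 0], [0, 0.006, 0, 0, 0, 0], [0, 0.006, 0, 0, 0, 0], [0, 0.006, 0, 0, 0, 0], [0, 0.006, 0.05, 0, 0, 0], [0, 0.006, 0.11, 0, 0, 0], [0, 0.006, 0.14, 0, 0, 0], [0, 0.006, 0.14, 0, 0, 0]], "jaw": 0.55}}

```text
time: 54.72
eef_pos: [0.5881, -0.0119, 0.1998]
tcp_rot: [0.0, 1.0, -0.001, 0.003]
contact_force: [0.5, 0.9, 0.2]
opening: 0.548
finger_force: 0.0
```

```bash
cat > tr.py <<'E'
from h import *
def tray_pts(c,yaw,hx,hy,z):
    a=np.radians(yaw); return np.array([[c[0]+np.cos(a)*x-np.sin(a)*y,c[1]+np.sin(a)*x+np.cos(a)*y,z] for x,y in ((hx,hy),(hx,-hy),(-hx,-hy),(-hx,hy))])
out=[]
for n,(r0,r1,c0,c1) in (('top',(180,295,110,260)),('scene',(170,430,200,520))):
    im=ctrl.read_camera(n)[:,:,::-1].copy(); f=2.6 if n=='top' else 2
    big=cv2.resize(im[r0:r1,c0:c1],None,fx=f,fy=f,interpolation=2)
    for h,z,col in (((.108,.078),.02,(0,0,255)),((.1,.07),.008,(255,0,0))):
        q=(proj(n,tray_pts((.493,.378),5.0,*h,z))-[c0,r0])*f
        cv2.polylines(big,[q.astype(int)],True,col,1)
    out.append(big)
h=max(o.shape[0] for o in out)
out=[cv2.copyMakeBorder(o,0,h-o.shape[0],0,0,0) for o in out]
b=np.hstack(out); print(b.shape); cv2.imwrite('pics/t1.png',cv2.resize(b,None,fx=min(1,780/b.shape[1]),fy=min(1,780/b.shape[1])))
print(ctrl.get_state()['eef_pos'])
E
python3 tr.py
```

```text
(520, 1030, 3)
[ 0.58608137 -0.01144154  0.19594144]
```

View pics/t1.png

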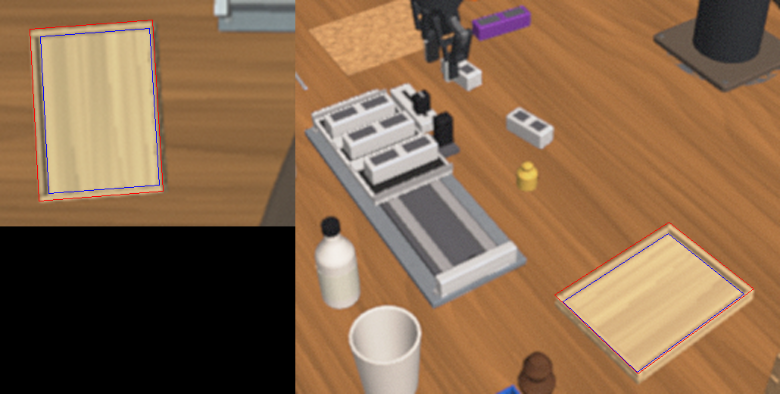

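The tray fit matches both views and the three blocks are still in their bays. I pick the far-bay block.

{"method": "apply_moves", "body": {"series": [[0.03, 0.005, 0, 0, 0, 0], [0.08, 0.015, 0, 0, 0, 0], [0.1038, 0.02, 0, 0, 0, 0], [0.1038, 0.02, 0, 0, 0, 0], [0.1038, 0.02, -0.04, 0, 0, 0], [0.1038, 0.02, -0.08, 0, 0, 0], [0.1038, 0.02, -0.12, 0, 0, 0], [0.1038, 0.02, -0.142, 0, 0, 0], [0.1038, 0.02, -0.15, 0, 0, 0], [0.1038, 0.02, -0.154, 0, 0, 0], [0.1038, 0.02, -0.154, 0, 0, 0]], "squeeze": 60}}

```text
time: 56.2
eef_pos: [0.6704, 0.0046, 0.075]
tcp_rot: [0.0, 1.0, -0.0, 0.001]
contact_force: [0.5, -0.6, -0.6]
opening: 0.553
finger_force: 0.0
```

{"method": "apply_moves", "body": {"series": [[0, 0, 0, 0, 0, 0], [0, 0, 0, 0, 0, 0], [0, 0, 0, 0, 0, 0], [0, 0, 0, 0, 0, 0], [0, 0, 0, 0, 0, 0], [0, 0, 0.02, 0, 0, 0], [0, 0, 0.05, 0, 0, 0], [0, 0, 0.09, 0, 0, 0], [0, 0, 0.12, 0, 0, 0], [0, 0, 0.12, 0, 0, 0]], "jaw": 0}}

```text
time: 57.45
eef_pos: [0.6707, 0.0048, 0.1722]
tcp_rot: [0.0, 1.0, -0.0, 0.002]
contact_force: [-0.1, -0.8, -3.3]
opening: 0.357
finger_force: 61.1
```

{"method": "apply_moves", "body": {"series": [[-0.01, 0.03, 0, 0, 0, -0.1], [-0.03, 0.09, 0, 0, 0, -0.25], [-0.05, 0.15, 0, 0, 0, -0.45], [-0.07, 0.22, 0, 0, 0, -0.65], [-0.09, 0.29, 0, 0, 0, -0.85], [-0.11, 0.36, 0, 0, 0, -1], [-0.13, 0.42, 0, 0, 0, -1], [-0.1486, 0.46, 0, 0, 0, -1], [-0.1486, 0.473, 0, 0, 0, -1], [-0.1486, 0.473, 0, 0, 0, -1]]}}

```text
time: 58.7
eef_pos: [0.5502, 0.383, 0.1682]
tcp_rot: [0.382, 0.924, -0.001, -0.001]
contact_force: [1.5, 0.3, -3.5]
opening: 0.361
finger_force: 61.0
```

{"method": "apply_moves", "body": {"series": [[0, 0, 0, 0, 0, -0.2], [0, 0, -0.01, 0, 0, -0.4], [0, 0, -0.03, 0, 0, -0.6], [0, 0, -0.06, 0, 0, -0.8], [0, 0, -0.09, 0, 0, -0.889], [0, 0, -0.12, 0, 0, -0.889], [0, 0, -0.145, 0, 0, -0.889], [0, 0, -0.153, 0, 0, -0.889], [0, 0, -0.156, 0, 0, -0.889], [0, 0, -0.159, 0, 0, -0.889], [0, 0, -0.162, 0, 0, -0.889], [0, 0, -0.165, 0, 0, -0.889], [0, 0, -0.167, 0, 0, -0.889], [0, 0, -0.167, 0, 0, -0.889]]}}

```text
time: 60.45
eef_pos: [0.5511, 0.3833, 0.0377]
tcp_rot: [0.676, 0.737, -0.0, -0.0]
contact_force: [-2.9, -1.9, 4.6]
opening: 0.363
finger_force: 62.0
```

Seated in the tray. I release, lift and return for the middle block.

{"method": "apply_moves", "body": {"series": [[0, 0, 0.001, 0, 0, 0], [0, 0, 0.001, 0, 0, 0], [0, 0, 0.001, 0, 0, 0], [0, 0, 0.001, 0, 0, 0], [0, 0, 0.04, 0, 0, 0], [0, 0, 0.1, 0, 0, 0], [0, 0, 0.16, 0, 0, 0.1], [0.02, -0.04, 0.192, 0, 0, 0.3], [0.04, -0.1, 0.192, 0, 0, 0.5], [0.06, -0.16, 0.192, 0, 0, 0.7], [0.08, -0.23, 0.192, 0, 0, 0.9], [0.1, -0.3, 0.192, 0, 0, 1], [0.12, -0.37, 0.192, 0, 0, 1], [0.14, -0.44, 0.192, 0, 0, 1], [0.1486, -0.5, 0.192, 0, 0, 1], [0.1486, -0.54, 0.192, 0, 0, 1], [0.1486, -0.5555, 0.192, 0, 0, 1], [0.1486, -0.5555, 0.192, 0, 0, 1]], "jaw": 0.5}}

```text
time: 62.7
eef_pos: [0.6697, -0.0614, 0.1898]
tcp_rot: [0.343, 0.939, 0.0, -0.0]
contact_force: [0.6, -0.4, 0.8]
opening: 0.499
finger_force: 0.0
```

{"method": "apply_moves", "body": {"series": [[0, 0, 0, 0, 0, 0.2], [0, 0, 0, 0, 0, 0.4], [0, 0, 0, 0, 0, 0.6], [0, 0, -0.01, 0, 0, 0.8], [0, 0, -0.03, 0, 0, 0.889], [0, 0, -0.06, 0, 0, 0.889], [0, 0, -0.09, 0, 0, 0.889], [0, 0, -0.09, 0, 0, 0.889]]}}

```text
time: 63.7
eef_pos: [0.668, -0.059, 0.1153]
tcp_rot: [-0.001, 1.0, 0.001, -0.003]
contact_force: [-0.1, 0.1, -0.0]
opening: 0.498
finger_force: 0.0
```

```bash
cat > chk.py <<'E'
from h import *
np.set_printoptions(precision=3,suppress=True)
for n in ('scene','top'):
    ctrl.read_camera(n)
    for o in ctrl.silhouettes('long1',n):
        m=o['pixels'].astype(np.uint8)
        if m.sum()<100: continue
        r=cv2.minAreaRect(max(cv2.findContours(m,0,2)[0],key=cv2.contourArea)); print(n,round(o['p'],2),np.round(r[0],1),np.round(r[1],1),unproj(n,[r[0]],.065)[0][:2],unproj(n,[r[0]],.03)[0][:2])
print(ctrl.get_state()['eef_pos'])
print('expect deck B,A in scene',proj('scene',[[.67,-.0612,.066],[.67,-.1272,.066]]),'tray slot',proj('scene',[.5508,.3831,.028]))
E
python3 chk.py
```

```text
scene 0.96 [417.7 376.8] [58.9 21. ] [0.575 0.409] [0.554 0.389]
scene 0.92 [304.9 161.7] [35.2 14.3] [ 0.36  -0.356] [ 0.331 -0.405]
scene 0.86 [236.5 247.3] [17.6 37.4] [ 0.691 -0.117] [ 0.675 -0.157]
scene 0.83 [254.9 258.8] [18.5 50.2] [ 0.674 -0.056] [ 0.657 -0.094]
scene 0.71 [335.8 185. ] [14.4 39.6] [ 0.351 -0.209] [ 0.322 -0.253]
top 0.81 [487.1 310.3] [17.1 47.3] [ 0.326 -0.413] [ 0.322 -0.426]
top 0.73 [155.7 212.3] [14.1 47.3] [0.547 0.371] [0.551 0.384]
top 0.71 [422.3 314.1] [16.3 46.2] [ 0.315 -0.262] [ 0.311 -0.27 ]
[ 0.671 -0.061  0.12 ]
expect deck B,A in scene [[255.369 256.81 ]
 [242.522 241.591]] tray slot [[416.986 374.594]]
```

B is unmoved. I descend and grip it.

{"method": "apply_moves", "body": {"series": [[0, 0, -0.02, 0, 0, 0], [0, 0, -0.04, 0, 0, 0], [0, 0, -0.05, 0, 0, 0], [0, 0, -0.055, 0, 0, 0], [0, 0, -0.055, 0, 0, 0]]}}

```text
time: 64.53
eef_pos: [0.6696, -0.0613, 0.0735]
tcp_rot: [0.0, 1.0, 0.0, -0.0]
contact_force: [-0.5, 0.3, 0.5]
opening: 0.5
finger_force: 0.0
```

{"method": "apply_moves", "body": {"series": [[0, 0, 0, 0, 0, 0], [0, 0, 0, 0, 0, 0], [0, 0, 0, 0, 0, 0], [0, 0, 0, 0, 0, 0], [0, 0, 0, 0, 0, 0], [0, 0, 0.02, 0, 0, 0], [0, 0, 0.05, 0, 0, 0], [0, 0, 0.09, 0, 0, 0], [0, 0, 0.12, 0, 0, 0], [0, 0, 0.12, 0, 0, 0]], "jaw": 0}}

```text
time: 65.78
eef_pos: [0.6709, -0.0615, 0.1728]
tcp_rot: [0.0, 1.0, -0.001, 0.002]
contact_force: [-1.3, -0.4, -2.0]
opening: 0.359
finger_force: 62.0
```

{"method": "apply_moves", "body": {"series": [[-0.01, 0.03, 0, 0, 0, -0.1], [-0.03, 0.09, 0, 0, 0, -0.25], [-0.055, 0.16, 0, 0, 0, -0.45], [-0.085, 0.23, 0, 0, 0, -0.65], [-0.115, 0.3, 0, 0, 0, -0.85], [-0.145, 0.37, 0, 0, 0, -1], [-0.175, 0.44, 0, 0, 0, -1], [-0.2, 0.5, 0, 0, 0, -1], [-0.2209, 0.54, 0, 0, 0, -1], [-0.2209, 0.549, 0, 0, 0, -1], [-0.2209, 0.549, 0, 0, 0, -1]]}}

```text
time: 67.15
eef_pos: [0.4926, 0.3776, 0.1686]
tcp_rot: [0.382, 0.924, -0.001, -0.0]
contact_force: [0.0, -0.5, -2.0]
opening: 0.359
finger_force: 62.0
```

{"method": "apply_moves", "body": {"series": [[0, 0, 0, 0, 0, -0.2], [0, 0, -0.01, 0, 0, -0.4], [0, 0, -0.03, 0, 0, -0.6], [0, 0, -0.06, 0, 0, -0.8], [0, 0, -0.09, 0, 0, -0.889], [0, 0, -0.12, 0, 0, -0.889], [0, 0, -0.145, 0, 0, -0.889], [0, 0, -0.153, 0, 0, -0.889], [0, 0, -0.156, 0, 0, -0.889], [0, 0, -0.159, 0, 0, -0.889], [0, 0, -0.162, 0, 0, -0.889], [0, 0, -0.165, 0, 0, -0.889], [0, 0, -0.167, 0, 0, -0.889], [0, 0, -0.167, 0, 0, -0.889]]}}

```text
time: 68.9
eef_pos: [0.4931, 0.378, 0.0367]
tcp_rot: [0.676, 0.737, 0.0, -0.0]
contact_force: [-0.1, 0.8, 0.3]
opening: 0.362
finger_force: 62.2
```

{"method": "apply_moves", "body": {"series": [[0, 0, -0.001, 0, 0, 0], [0, 0, -0.001, 0, 0, 0], [0, 0, 0, 0, 0, 0], [0, 0, 0, 0, 0, 0], [0, 0, 0.04, 0, 0, 0], [0, 0, 0.1, 0, 0, 0], [0, 0, 0.16, 0, 0, 0.1], [0.03, -0.06, 0.192, 0, 0, 0.3], [0.06, -0.13, 0.192, 0, 0, 0.5], [0.09, -0.2, 0.192, 0, 0, 0.7], [0.12, -0.27, 0.192, 0, 0, 0.9], [0.15, -0.34, 0.192, 0, 0, 1], [0.18, -0.41, 0.192, 0, 0, 1], [0.2, -0.48, 0.192, 0, 0, 1], [0.2209, -0.55, 0.192, 0, 0, 1], [0.2209, -0.61, 0.192, 0, 0, 1], [0.2209, -0.6315, 0.192, 0, 0, 1], [0.2209, -0.6315, 0.192, 0, 0, 1]], "jaw": 0.5}}

```text
time: 71.15
eef_pos: [0.6695, -0.1278, 0.1897]
tcp_rot: [0.343, 0.939, 0.0, -0.0]
contact_force: [-0.6, 0.2, -0.5]
opening: 0.501
finger_force: 0.0
```

{"method": "apply_moves", "body": {"series": [[0, 0, 0, 0, 0, 0.2], [0, 0, 0, 0, 0, 0.4], [0, 0, 0, 0, 0, 0.6], [0, 0, -0.01, 0, 0, 0.8], [0, 0, -0.03, 0, 0, 0.889], [0, 0, -0.06, 0, 0, 0.889], [0, 0, -0.09, 0, 0, 0.889], [0, 0, -0.09, 0, 0, 0.889]]}}

```text
time: 72.15
eef_pos: [0.6681, -0.1244, 0.1152]
tcp_rot: [-0.001, 1.0, 0.001, -0.003]
contact_force: [-0.3, -0.1, 0.1]
opening: 0.501
finger_force: 0.0
```

```bash
python3 chk.py
```

```text
scene 0.93 [303.6 161.1] [37.6 13.3] [ 0.361 -0.36 ] [ 0.333 -0.41 ]
scene 0.92 [437.5 361.6] [57.1 20.6] [0.52  0.401] [0.497 0.381]
scene 0.91 [417.5 377. ] [59.1 21.1] [0.575 0.409] [0.555 0.389]
scene 0.66 [242.4 246. ] [16.8 47.9] [ 0.677 -0.114] [ 0.661 -0.154]
scene 0.62 [335.3 184.9] [15.2 39.8] [ 0.352 -0.21 ] [ 0.323 -0.254]
top 0.9 [158.6 236.4] [15.5 47.9] [0.49  0.362] [0.491 0.375]
top 0.74 [421.9 314.4] [17.  47.1] [ 0.314 -0.261] [ 0.31  -0.269]
top 0.73 [156.1 212.2] [14.  46.5] [0.547 0.37 ] [0.551 0.383]
top 0.63 [487.1 310.3] [18.2 48.5] [ 0.326 -0.413] [ 0.322 -0.426]
[ 0.671 -0.127  0.12 ]
expect deck B,A in scene [[255.369 256.81 ]
 [242.522 241.591]] tray slot [[416.986 374.594]]
```

A is unmoved (242.4, 246.0, as at first). I grip it.

{"method": "apply_moves", "body": {"series": [[0, 0, -0.02, 0, 0, 0], [0, 0, -0.04, 0, 0, 0], [0, 0, -0.05, 0, 0, 0], [0, 0, -0.055, 0, 0, 0], [0, 0, -0.055, 0, 0, 0]]}}

```text
time: 72.97
eef_pos: [0.6714, -0.128, 0.0921]
tcp_rot: [-0.002, 1.0, 0.0, -0.002]
contact_force: [-31.8, 5.9, 66.0]
opening: 0.495
finger_force: 32.8
```

{"method": "apply_moves", "body": {"series": [[0, 0, 0, 0, 0, 0], [0, 0, 0, 0, 0, 0], [0, 0, 0, 0, 0, 0], [0, 0, 0, 0, 0, 0], [0, 0, 0, 0, 0, 0], [0, 0, 0.02, 0, 0, 0], [0, 0, 0.05, 0, 0, 0], [0, 0, 0.09, 0, 0, 0], [0, 0, 0.12, 0, 0, 0], [0, 0, 0.12, 0, 0, 0]], "jaw": 0}}

```text
time: 74.22
eef_pos: [0.6706, -0.1278, 0.1712]
tcp_rot: [0.0, 1.0, -0.001, 0.002]
contact_force: [-0.7, -0.6, 0.3]
opening: -0.002
finger_force: 0.0
```

The descent was blocked at z = 0.092 by a fingertip on the block, so it must sit off-centre. I lift higher and look.

{"method": "apply_moves", "body": {"series": [[0, 0.04, 0.04, 0, 0, 0], [0, 0.1, 0.06, 0, 0, 0], [0, 0.17, 0.06, 0, 0, 0], [0, 0.25, 0.06, 0, 0, 0], [0, 0.3, 0.06, 0, 0, 0], [0, 0.3, 0.06, 0, 0, 0]], "jaw": 0.55}}

```text
time: 74.97
eef_pos: [0.6683, 0.1157, 0.2148]
tcp_rot: [-0.002, 1.0, 0.0, -0.002]
contact_force: [0.3, -0.9, -0.4]
opening: 0.549
finger_force: 0.0
```

```bash
python3 chk.py; python3 - <<'E'
from h import *
a=ctrl.read_camera('top')[125:225,330:450,::-1];b=ctrl.read_camera('scene')[190:310,190:330,::-1]
a=cv2.resize(a,(396,330),interpolation=2);b=cv2.resize(b,(385,330),interpolation=2)
cv2.imwrite('pics/k1.png',np.hstack([a,b]))
E
```

```text
scene 0.94 [242.3 246. ] [17.3 48.1] [ 0.677 -0.114] [ 0.661 -0.154]
scene 0.85 [335.8 185.2] [14.9 39.8] [ 0.352 -0.209] [ 0.323 -0.252]
scene 0.78 [417.4 377.3] [57.8 20.9] [0.576 0.41 ] [0.556 0.39 ]
scene 0.65 [436.9 361.1] [58.4 21.1] [0.52 0.4 ] [0.497 0.38 ]
top 0.74 [156.  212.2] [13.9 46.5] [0.547 0.37 ] [0.551 0.383]
top 0.69 [157.2 236.1] [14.8 46.3] [0.49  0.366] [0.492 0.378]
top 0.68 [421.7 314.5] [17.1 47.1] [ 0.314 -0.261] [ 0.31  -0.269]
top 0.65 [361.5 160.5] [47. 13.] [ 0.676 -0.118] [ 0.684 -0.121]
top 0.62 [487.2 310. ] [17.2 47.8] [ 0.327 -0.413] [ 0.323 -0.426]
[0.669 0.111 0.216]
expect deck B,A in scene [[255.369 256.81 ]
 [242.522 241.591]] tray slot [[416.986 374.594]]
```

View pics/k1.png

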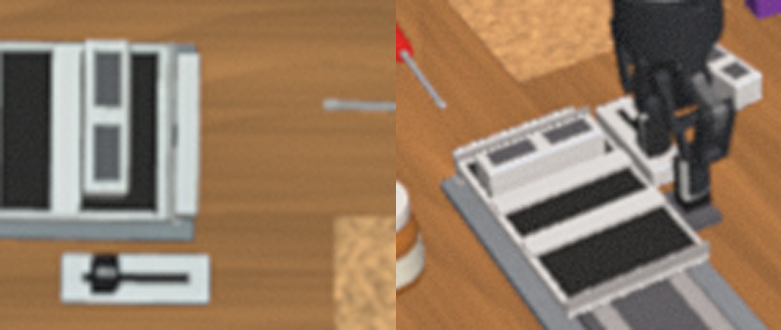

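```bash
python3 - <<'E'
from h import *
np.set_printoptions(precision=4,suppress=True)
p=np.array([[86,38],[128,40],[127,192],[84,192]])/3.3+[330,125]
print(unproj('top',p,.076),unproj('top',p,.076).mean(0))
# reference: deck ridge & lip edges
print(unproj('top',np.array([[52,130],[80,130],[160,130],[170,130]])/3.3+[330,125],.051))
im=ctrl.read_camera('top');g=cv2.cvtColor(im,cv2.COLOR_RGB2GRAY)
for r in (150,175): print(r,g[r,335:395].tolist())
for o in ctrl.silhouettes('long1','scene'):
    m=o['pixels'].astype(np.uint8); r=cv2.minAreaRect(max(cv2.findContours(m,0,2)[0],key=cv2.contourArea))
    if abs(r[0][0]-242)<6: print(cv2.boxPoints(r), proj('scene',[[x,y,z] for x in (.622,.732) for y in (-.133,-.101) for z in (.046,.076)]))
E
```

```text
[[ 0.7311 -0.1034  0.076 ]
 [ 0.7299 -0.1334  0.076 ]
 [ 0.6204 -0.1335  0.076 ]
 [ 0.6201 -0.1029  0.076 ]] [ 0.6754 -0.1183  0.076 ]
[[ 0.6696 -0.0809  0.051 ]
 [ 0.6698 -0.1014  0.051 ]
 [ 0.6703 -0.1598  0.051 ]
 [ 0.6704 -0.1671  0.051 ]]
150 [42, 46, 43, 45, 45, 44, 44, 42, 38, 35, 111, 203, 223, 221, 217, 217, 218, 220, 210, 146, 144, 204, 215, 162, 108, 92, 92, 96, 95, 94, 95, 139, 195, 182, 114, 54, 39, 44, 43, 43, 42, 38, 102, 193, 214, 184, 166, 161, 172, 211, 217, 214, 213, 215, 204, 161, 126, 121, 122, 123]
175 [42, 43, 43, 45, 44, 40, 45, 46, 39, 58, 133, 207, 223, 219, 219, 218, 219, 222, 211, 153, 167, 210, 212, 149, 99, 90, 95, 96, 95, 93, 104, 158, 202, 166, 95, 47, 44, 43, 45, 40, 39, 43, 109, 191, 206, 172, 156, 156, 181, 212, 215, 210, 213, 212, 193, 148, 118, 116, 113, 116]
[[217.2772 246.2278]
 [261.6891 229.3089]
 [268.3267 246.7327]
 [223.9148 263.6515]] [[259.8912 239.9788]
 [259.0212 230.2525]
 [266.1271 247.0405]
 [265.3229 237.2619]
 [218.6099 255.8307]
 [217.1659 246.016 ]
 [224.4104 263.348 ]
 [223.0183 253.4846]]
```

A lies flat against the ridge at (0.6755, −0.118), about 9 mm off. I re-aim there and descend in small steps.

{"method": "apply_moves", "body": {"series": [[0.007, -0.06, 0, 0, 0, 0], [0.007, -0.12, 0, 0, 0, 0], [0.007, -0.18, 0, 0, 0, 0], [0.007, -0.24, 0, 0, 0, 0], [0.007, -0.28, 0, 0, 0, 0], [0.007, -0.2885, -0.03, 0, 0, 0], [0.007, -0.2885, -0.08, 0, 0, 0], [0.007, -0.2885, -0.12, 0, 0, 0], [0.007, -0.2885, -0.135, 0, 0, 0], [0.007, -0.2885, -0.145, 0, 0, 0], [0.007, -0.2885, -0.152, 0, 0, 0], [0.007, -0.2885, -0.157, 0, 0, 0], [0.007, -0.2885, -0.157, 0, 0, 0]], "jaw": 0.6}}

```text
time: 77.0
eef_pos: [0.6756, -0.1181, 0.0927]
tcp_rot: [0.0, 1.0, -0.0, 0.0]
contact_force: [0.7, 0.7, -0.7]
opening: 0.601
finger_force: 0.0
```

{"method": "apply_moves", "body": {"series": [[0, 0, -0.004, 0, 0, 0], [0, 0, -0.008, 0, 0, 0], [0, 0, -0.011, 0, 0, 0], [0, 0, -0.011, 0, 0, 0]]}}

```text
time: 77.5
eef_pos: [0.6751, -0.118, 0.0831]
tcp_rot: [0.0, 1.0, 0.0, -0.0]
contact_force: [-1.0, 0.4, 0.1]
opening: 0.603
finger_force: 0.0
```

{"method": "apply_moves", "body": {"series": [[0, 0, -0.005, 0, 0, 0], [0, 0, -0.009, 0, 0, 0], [0, 0, -0.011, 0, 0, 0], [0, 0, -0.011, 0, 0, 0]]}}

```text
time: 78.0
eef_pos: [0.6752, -0.1181, 0.0745]
tcp_rot: [0.0, 1.0, 0.0, -0.0]
contact_force: [-0.9, -0.4, -0.6]
opening: 0.6
finger_force: 0.0
```

{"method": "apply_moves", "body": {"series": [[0, 0, 0, 0, 0, 0], [0, 0, 0, 0, 0, 0], [0, 0, 0, 0, 0, 0], [0, 0, 0, 0, 0, 0], [0, 0, 0, 0, 0, 0], [0, 0, 0.02, 0, 0, 0], [0, 0, 0.05, 0, 0, 0], [0, 0, 0.09, 0, 0, 0], [0, 0, 0.12, 0, 0, 0], [0, 0, 0.12, 0, 0, 0]], "jaw": 0}}

```text
time: 79.25
eef_pos: [0.6765, -0.1184, 0.1736]
tcp_rot: [0.0, 1.0, -0.001, 0.002]
contact_force: [0.1, 0.2, -3.5]
opening: 0.36
finger_force: 62.0
```

A is gripped and lifted. I carry it to the near tray slot.

{"method": "apply_moves", "body": {"series": [[-0.02, 0.04, 0, 0, 0, -0.1], [-0.05, 0.1, 0, 0, 0, -0.25], [-0.08, 0.17, 0, 0, 0, -0.45], [-0.12, 0.24, 0, 0, 0, -0.65], [-0.16, 0.31, 0, 0, 0, -0.85], [-0.2, 0.38, 0, 0, 0, -1], [-0.24, 0.45, 0, 0, 0, -1], [-0.27, 0.52, 0, 0, 0, -1], [-0.3, 0.59, 0, 0, 0, -1], [-0.3, 0.6136, 0, 0, 0, -1], [-0.3, 0.6136, 0, 0, 0, -1]]}}

```text
time: 80.62
eef_pos: [0.4337, 0.3737, 0.169]
tcp_rot: [0.381, 0.924, -0.001, -0.001]
contact_force: [0.4, -0.7, -2.5]
opening: 0.358
finger_force: 61.9
```

{"method": "apply_moves", "body": {"series": [[0, 0, 0, 0, 0, -0.2], [0, 0, -0.01, 0, 0, -0.4], [0, 0, -0.03, 0, 0, -0.6], [0, 0, -0.06, 0, 0, -0.8], [0, 0, -0.09, 0, 0, -0.889], [0, 0, -0.12, 0, 0, -0.889], [0, 0, -0.145, 0, 0, -0.889], [0, 0, -0.153, 0, 0, -0.889], [0, 0, -0.156, 0, 0, -0.889], [0, 0, -0.159, 0, 0, -0.889], [0, 0, -0.162, 0, 0, -0.889], [0, 0, -0.165, 0, 0, -0.889], [0, 0, -0.168, 0, 0, -0.889], [0, 0, -0.169, 0, 0, -0.889]]}}

```text
time: 82.38
eef_pos: [0.4356, 0.373, 0.0372]
tcp_rot: [0.676, 0.737, -0.0, -0.0]
contact_force: [-4.7, -2.9, 9.1]
opening: 0.358
finger_force: 63.5
```

Seated. I release and go to the handle to make sure the carriage is hard home before locking.

{"method": "apply_moves", "body": {"series": [[0, 0, 0.001, 0, 0, 0], [0, 0, 0.001, 0, 0, 0], [0, 0, 0.001, 0, 0, 0], [0, 0, 0.001, 0, 0, 0], [0, 0, 0.04, 0, 0, 0], [0, 0, 0.1, 0, 0, 0], [0, 0, 0.16, 0, 0, 0.1], [0.03, -0.05, 0.18, 0, 0, 0.3], [0.06, -0.11, 0.18, 0, 0, 0.5], [0.09, -0.18, 0.18, 0, 0, 0.7], [0.12, -0.25, 0.18, 0, 0, 0.9], [0.15, -0.32, 0.18, 0, 0, 1], [0.18, -0.39, 0.18, 0, 0, 1], [0.1893, -0.45, 0.18, 0, 0, 1], [0.1893, -0.48, 0.18, 0, 0, 1], [0.1893, -0.48, 0.18, 0, 0, 1]], "jaw": 0.5, "squeeze": 40}}

```text
time: 84.38
eef_pos: [0.5868, -0.0129, 0.1793]
tcp_rot: [0.344, 0.939, 0.0, -0.0]
contact_force: [-0.7, 0.2, 0.2]
opening: 0.5
finger_force: 0.0
```

{"method": "apply_moves", "body": {"series": [[0, 0, 0, 0, 0, 0.2], [0, 0, 0, 0, 0, 0.4], [0, 0, 0, 0, 0, 0.6], [0, 0, 0, 0, 0, 0.8], [0, 0, 0, 0, 0, 0.889], [0, 0, 0, 0, 0, 0.889], [0, 0, -0.03, 0, 0, 0.889], [0, 0, -0.07, 0, 0, 0.889], [0, 0, -0.1, 0, 0, 0.889], [0, 0, -0.115, 0, 0, 0.889], [0, 0, -0.118, 0, 0, 0.889], [0, 0, -0.118, 0, 0, 0.889]], "jaw": 0.6}}

```text
time: 85.88
eef_pos: [0.5874, -0.0112, 0.086]
tcp_rot: [0.0, 1.0, -0.0, 0.001]
contact_force: [0.0, 0.8, -0.3]
opening: 0.6
finger_force: 0.0
```

{"method": "apply_moves", "body": {"series": [[0, 0, 0, 0, 0, 0], [0, 0, 0, 0, 0, 0], [0, 0, 0, 0, 0, 0], [0, 0, 0, 0, 0, 0], [0, 0, 0, 0, 0, 0], [0, -0.0015, 0, 0, 0, 0], [0, -0.003, 0, 0, 0, 0], [0, -0.0045, 0, 0, 0, 0], [0, -0.006, 0, 0, 0, 0], [0, -0.006, 0, 0, 0, 0]], "jaw": 0}}

```text
time: 87.12
eef_pos: [0.5874, -0.0112, 0.0864]
tcp_rot: [0.001, 1.0, 0.004, 0.001]
contact_force: [0.5, 18.4, 7.5]
opening: 0.249
finger_force: 42.5
```

Home confirmed (−0.0112). Next the lock grip.

{"method": "apply_moves", "body": {"series": [[0, 0.006, 0, 0, 0, 0], [0, 0.006, 0, 0, 0, 0], [0, 0.006, 0, 0, 0, 0], [0, 0.006, 0, 0, 0, 0], [0, 0.006, 0.03, 0, 0, 0], [0, 0.006, 0.08, 0, 0, 0], [-0.01, -0.04, 0.1, 0, 0, 0], [-0.02, -0.09, 0.1, 0, 0, 0], [-0.0276, -0.1304, 0.1, 0, 0, 0], [-0.0276, -0.1304, 0.1, 0, 0, 0], [-0.0276, -0.1304, 0.1, 0, 0, 0], [-0.0276, -0.1304, 0.06, 0, 0, 0], [-0.0276, -0.1304, 0.01, 0, 0, 0], [-0.0276, -0.1304, -0.03, 0, 0, 0], [-0.0276, -0.1304, -0.044, 0, 0, 0], [-0.0276, -0.1304, -0.0476, 0, 0, 0], [-0.0276, -0.1304, -0.0476, 0, 0, 0]], "jaw": 0.6}}

```text
time: 89.25
eef_pos: [0.5657, -0.1204, 0.0483]
tcp_rot: [-0.0, 1.0, -0.0, 0.001]
contact_force: [0.4, -0.1, -0.2]
opening: 0.601
finger_force: 0.0
```

{"method": "apply_moves", "body": {"series": [[0, 0, 0, 0, 0, 0], [0, 0, 0, 0, 0, 0], [0, 0, 0, 0, 0, 0], [0, 0, 0, 0, 0, 0], [0, 0, 0, 0, 0, 0], [0, 0, 0, 0, 0, 0]], "jaw": 0}}

```text
time: 90.0
eef_pos: [0.5655, -0.1208, 0.0484]
tcp_rot: [0.0, 1.0, -0.0, 0.001]
contact_force: [-1.3, -0.1, 5.2]
opening: 0.228
finger_force: 40.3
```

{"method": "apply_moves", "body": {"series": [[0, -0.005, 0, 0, 0, 0], [0, -0.01, 0, 0, 0, 0], [0, -0.0175, 0, 0, 0, 0], [0, -0.025, 0, 0, 0, 0], [0, -0.0325, 0, 0, 0, 0], [0, -0.04, 0, 0, 0, 0], [0, -0.0475, 0, 0, 0, 0], [0, -0.0535, 0, 0, 0, 0], [0, -0.0575, 0, 0, 0, 0], [0, -0.06, 0, 0, 0, 0], [0, -0.0625, 0, 0, 0, 0], [0, -0.065, 0, 0, 0, 0], [0, -0.0675, 0, 0, 0, 0], [0, -0.0695, 0, 0, 0, 0], [0, -0.0695, 0, 0, 0, 0]]}}

```text
time: 91.88
eef_pos: [0.5652, -0.1713, 0.0483]
tcp_rot: [0.001, 1.0, 0.005, -0.0]
contact_force: [-1.5, 14.7, 11.8]
opening: 0.226
finger_force: 41.1
```

Locked end reached with 15 N against the stop. I release, lift clear and inspect.

{"method": "apply_moves", "body": {"series": [[0, 0.005, 0, 0, 0, 0], [0, 0.005, 0, 0, 0, 0], [0, 0.005, 0, 0, 0, 0], [0, 0.005, 0, 0, 0, 0], [0, 0.005, 0.03, 0, 0, 0], [0, 0.005, 0.08, 0, 0, 0], [0, 0.005, 0.14, 0, 0, 0], [0, 0.005, 0.2, 0, 0, 0], [0, -0.05, 0.25, 0, 0, 0], [0, -0.12, 0.25, 0, 0, 0], [0, -0.2, 0.25, 0, 0, 0], [0, -0.25, 0.25, 0, 0, 0], [0, -0.25, 0.25, 0, 0, 0]], "jaw": 0.6}}

```text
time: 93.5
eef_pos: [0.5637, -0.3792, 0.2463]
tcp_rot: [0.002, 1.0, -0.0, -0.0]
contact_force: [1.0, 0.4, -0.4]
opening: 0.6
finger_force: 0.0
```

```bash
python3 - <<'E'
from h import *
a=ctrl.read_camera('top')[120:290,110:420,::-1];b=ctrl.read_camera('scene')[160:430,190:520,::-1]
a=cv2.resize(a,(430,236),interpolation=2);b=cv2.resize(b,(430,352),interpolation=2)
cv2.imwrite('pics/f1.png',np.vstack([a,b])); s=ctrl.get_state(); print(s['time'],s['eef_pos'])
E
```

```text
93.6 [ 0.56431963 -0.37600435  0.24643132]
```

View pics/f1.png

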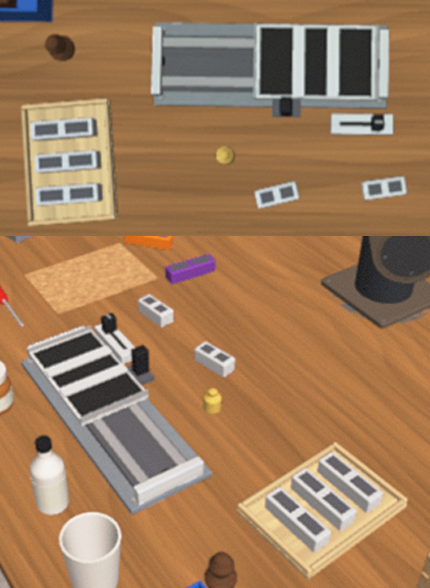

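The three long blocks lie flat in the tray (top view 62,127 / 67,160 / 68,194). The carriage is home and empty, the lock grip is at its outer end (377,122), and the shorts, weight and finial are untouched. I hand the job in.

```bash
python3 -c "
from plant import ctrl
print(ctrl.sign_off())"
```

```text
the job is handed in; nothing more can be done
None
```

The job is done and handed in at 93.6 s: lock released, empty and loaded strokes run stop to stop, all three long blocks flat in the tray, carriage home and lock back at its locked end; one mishap was a fingertip pressing a block that had shifted in its bay (66 N at the wrist, under its 120 N limit), after which I re-aimed and finished.

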